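Load the clear striker and hold the turntable facing the front

ROBOT

A 6-joint arm with a two-finger parallel gripper is mounted at the origin on the work surface. World frame = base frame: x ahead of the robot, y to its left, z up, the work surface at z = 0. Lengths are in m, angles in rad, forces in N, time in s.
With the tool pointing down it reaches from about 0.4 to 0.825 m from the base axis. Payload 7 kg.
Tool frame: the origin (TCP) lies between the finger pads; the fingertips stand 17 mm ahead of it and the grasp point (between the pads) lies 2 mm behind it; x points along the fingers, z is the direction in which the jaws open and shut, and the axes are right-handed (so a half turn about x gives the same grasp; the last joint's range is limited). The gripper opens to 88 mm and grips with 3 to 60 N. Pads are 19 mm wide; open, the fingers measure 130 mm over their backs; the gripper's body (78 mm by 193 mm) begins 47 mm behind the grasp point.
Start: joints at [-0.96, 0.359, 0.012, 0, -1.224, -0.288], TCP at [0.214, -0.64, 0.244] pointing down, gripper open.
Joint ranges: [-3.07, 3.07], [-1.43, 2.12], [-1.02, 1.25], [-3.03, 1.67], [-3.05, -0], [-3.03, 3.03]. Speed limits (rad/s): [2.39, 2.39, 3.01, 3.14, 3.14, 3.14].

INTERFACE

Orientations are given as [roll, pitch, yaw] about the fixed x, y, z axes, in that order (R = Rz(yaw) Ry(pitch) Rx(roll)).
In Python, from station import * gives the robot as it stands.
- The arm moves only by the tool step_arm, never from a script. Its argument "deltas" is a list of rows, each a list of 5 numbers: the shift along the tool's x, y, z in cm, then the turn about the tool's x in degrees, then the closure, from 0 (fully open) to 1 (shut). In form: [[dx, dy, dz, roll, fingers], ...]. A call has exactly 10 rows; each row is the pose to reach, as a shift and turn from the pose commanded when the call began, along the tool's axes at that moment; what a row does not reach only later rows make up. A row lasts 1/12 s, in which the tool goes at most 41.7 mm and 7.16 degrees, less where a joint would pass 70% of its speed; a pose out of reach is approached as far as the arm can. A call with a gripper value outside its range is refused whole. The fingers move at their own pace and stop on an object; "squeeze" is the grip in N (left out, the last holds). Time passes only in rows, so rows that repeat a pose let the fingers close, or fill a call up. It gives the time, the measured TCP pose, the force and the opening at its end, in the units of the state.
- get_state(): the state, without advancing time (a new reading comes with each control period).
- grab_frame(name): name is "scene" or "top"; returns a dict with "pixels" (480x640x3 uint8, red, green, blue), "range_z" (480x640 float32, m along the optical axis (not along the pixel's ray), 0 where there is no reading), "fx", "fy", "cx", "cy" (pixels), "k1" (the pictures are not rectified: a ray, as slopes to the right and down, at radius r is drawn at 1 + k1 r^2 times it, then the intrinsics apply), "view" (4x4, takes a point from world to camera coordinates). Camera axes: x right, y down, z forward; pixel columns grow to the right and rows downward; lengths in m; the calibration is good to about 2 mm. A picture is of the moment at which its call begins.
- job_done(): hands the job in, once; it reports no verdict.
Trained networks look in the newest picture that a camera, given by its name, has taken for a name from the list of things; names that differ only in an ending like _2 or _b are one class to them, and where a whole thing is asked for, a point or a joint stands for the part that bears it (a point fixed in the world has none). Each returns a list of dicts, best first, with "conf" (0 to 1); they miss things now and then, are a little off and sometimes report something else, mostly with a low value. They report only what shows in the picture. A call takes as long as a camera call. They do not tell look-alikes from the thing itself.
- boxes_of(thing, camera): "extent" ([left, top, right, bottom] in pixels, round what is visible of it).
- masks_of(thing, camera): "mask" (480x640 bool, what is visible of it) and "extent" ([left, top, right, bottom] in pixels, round what is visible of it).
The state is a dict: "t": time; "q": joint angles; "qd": joint speeds; "joint_efforts": joint torques, N m; "eef_pos": TCP position; "ee_rot": TCP orientation; "force": force on the tool from outside, world axes, zero at the start; "moment": the same for the moment, N m; "width": finger opening in m.
Only numpy, scipy, OpenCV 4.12 (cv2) and the standard library are available. Lean on these libraries where they do the work, as an engineer would, in place of code of your own. Each camera call takes 0.05 s, during which the arm holds its last target.

TASK

Slide the clear, blue-edged striker along its channel, without lifting it out, into the cradle on the turntable until it is fully home under the clear lip. Then take the turntable by its black handle post and turn it, counter-clockwise seen from above, until the blue line at the cradle's mouth points straight at the white plate with the red arrow; the turntable is sprung and swings back if let go, so finish while still holding the post, with the turntable still. Leave the queen, the glass cube and the bowl riding upright on their grey rings.

Things in the scene. Friction and masses are not known exactly. Their poses are not given: they have to be found in the camera images.
- striker_center (a point): Centre (half-way up) of the loose striker: a clear acrylic disc with a blue edge, 41 mm across, 10 mm thick, 16 g, lying flat in the open-topped loading channel.
- seat (a point): Striker's centre when fully home in the cradle: on the disc, 105 mm from the axis, 5 mm above the disc's top. The cradle is a black U-shaped fence, 46 mm wide inside, side walls 10 mm high out to 135 mm from the axis; its mouth faces outwards, at the start in line with the channel. The striker slides in level until it stops at the back wall. Turns with the disc: y outwards, z up.
- lip_edge (a point): Middle of the outer edge, on the upper face, of the clear blue-tinted lip that hangs over the inner part of the cradle: 102 mm from the axis, underside 16.5 mm and top 19.5 mm above the disc's top. The striker goes under it; fingers must stay outside it.
- foot: Fixed foot under the turntable with the silver loading channel. Origin on the turntable's vertical axis, at the work surface; y points from the axis along the channel, z up. The channel runs from 152 to 275 mm from the axis, open at both ends; floor 30.5 mm above the work surface (0.5 mm above the disc's top), black side walls 45 mm apart inside, 10 mm high.
- turntable (a joint): Angle of the chrome disc (300 mm across, top 30 mm above the work surface) about its vertical axis, rad; 0 at rest with the cradle in line with the channel, growing counter-clockwise seen from above, up to 2.4. A spring of 0.12 N m/rad pulls it back to 0, so at the post it needs 1 to 3 N; it swings back when let go.
- handle: Black round handle post standing on the disc, free to spin about its own vertical axis like a roller: 18 mm in diameter, 60 mm high above the disc (a 26 mm wide collar on its lowest 5 mm). Origin at the centre of its foot, on the disc's top, 97 mm from the axis and 120 degrees counter-clockwise of the cradle. z up.
- pointer (a point): Blue line on the disc's rim before the cradle's mouth, 145 mm from the axis, in the direction of the seat, at the height of the disc's top.
- front_mark (a point): Point 145 mm from the axis towards the front arrow, level with the disc's top: the pointer must come here. The red arrow is on a fixed white 50 x 50 x 12 mm plate lying on the shelf 165 to 215 mm from the axis and points at the axis. It lies 65 to 110 degrees counter-clockwise of the channel.
- queen_center (a point): Centre of the loose glossy black queen coin, 32 mm across, 8 mm thick, lying on the disc; must stay on its grey ring.
- cube_center (a point): Centre of the loose smoked-glass cube, 36 mm, standing on the disc; must stay on its grey ring.
- bowl_center (a point): Centre, half-way up, of the loose small steel bowl holding white carrom men (80 mm across the rim, 30 mm high), standing on the disc; must stay on its grey ring.
- queen_spot (a point): Centre of the queen's grey ring printed on the disc (48 mm across); turns with the disc.
- cube_spot (a point): Centre of the cube's grey ring printed on the disc (68 mm across); turns with the disc.
- bowl_spot (a point): Centre of the bowl's grey ring printed on the disc (92 mm across); turns with the disc.
Mind the look-alikes: they are no part of the job. What is shaped like the part that bears queen_center but yellow is not meant.

How it is judged:
By the outcome, as a careful person would: the job done as asked, in the order asked, and still so for the second after the job is handed in, while the arm keeps its last pose, push and grip.
It also fails if it takes over 64 s, if anything falls off the work surface, if the arm or the gripper's body presses on something with over 40 N, if the wrist force passes 120 N, or if a joint passes its speed limit or range.

## Working session

There is one attempt and no reset: what is moved stays moved. The work goes in short steps, Python scripts to look and compute and a tool call to move; the robot and the scene stay as the last step left them, time stands still between calls to the robot, and variables do not carry over. Pictures are saved under pics/ and viewed, and the job is handed in when it is done.

Besides the shell and the picture viewer there is one more tool, called after "Request:" as name(argument=value, ...) on one line, values as JSON. step_arm: Moves the arm, as the interface text tells. Its arguments: {"type":"object","properties":{"deltas":{"type":"array"},"squeeze":{"type":"number"}},"required":["deltas"]}

```bash
ls; mkdir -p pics; python3 - <<'E'
from station import *
import cv2
print(get_state())
for n in("scene","top"):
    f=grab_frame(n); cv2.imwrite(f"pics/{n}0.png",f["pixels"][:,:,::-1])
    print({k:f[k] for k in("fx","fy","cx","cy","k1","view")})
E
```

```text
pics
{'t': 0.0, 'q': array([-9.59932380e-01,  3.59381274e-01,  1.10666016e-02, -3.66120958e-04,
       -1.22413227e+00, -2.88107894e-01]), 'qd': array([ 0.00026311, -0.00058355,  0.00076222, -0.00089718,  0.00148662,
       -0.00103876]), 'joint_efforts': array([-9.45727516e-04, -5.82717741e+01,  2.93057048e+01,  6.99700758e+00,
        6.83663209e-03, -1.48757731e-04]), 'eef_pos': array([ 0.21393122, -0.63970322,  0.24262681]), 'ee_rot': array([0.08256601, 1.5691102 , 1.97599371]), 'force': array([0.06441648, 0.31393562, 0.11805854]), 'moment': array([0.05275868, 0.03324046, 0.03451394]), 'width': 0.08788824735294787}
{'fx': 590.0958235361088, 'fy': 590.0958235361088, 'cx': 317.57309611870346, 'cy': 236.62659011250386, 'k1': -0.16327350977010838, 'view': array([[-0.66763271,  0.74448924,  0.00152935,  0.28905628],
       [ 0.5070456 ,  0.45620354, -0.73128865, -0.23316088],
       [-0.54513422, -0.48745677, -0.6820664 ,  1.13389936],
       [ 0.        ,  0.        ,  0.        ,  1.        ]])}
{'fx': 598.2791973793619, 'fy': 598.2791973793619, 'cx': 319.58843205939354, 'cy': 246.51126634378002, 'k1': 0.046649081460339206, 'view': array([[-0.002138  , -0.99999612,  0.00178588,  0.056265  ],
       [-0.97908702,  0.00172999, -0.20343456,  0.49461904],
       [ 0.20343068, -0.00218347, -0.97908692,  0.8334767 ],
       [ 0.        ,  0.        ,  0.        ,  1.        ]])}
```

View pics/scene0.png

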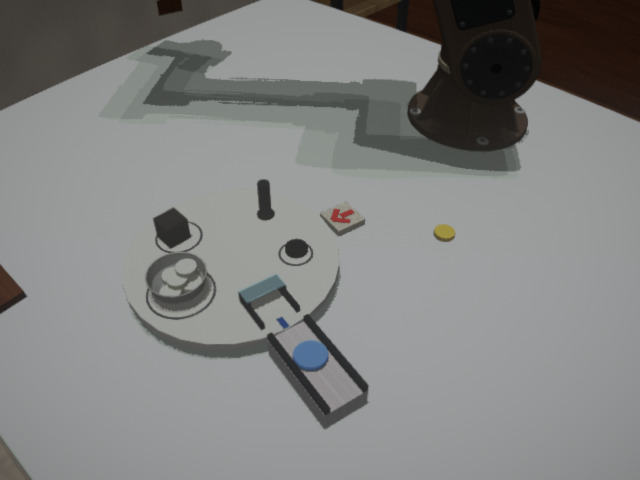

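View pics/top0.png

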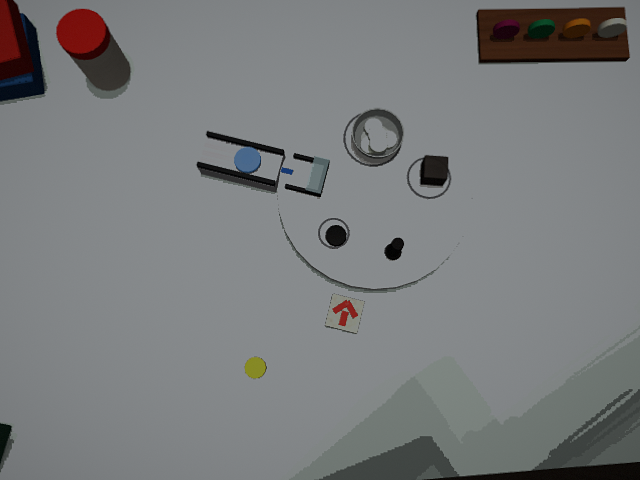

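```bash
cat > h.py <<'E'
from station import *
import numpy as np, cv2
def K(f): return np.array([[f["fx"],0,f["cx"]],[0,f["fy"],f["cy"]],[0,0,1.]])
def rays(f,uv):
    return cv2.undistortPoints(np.array(uv,float).reshape(-1,1,2),K(f),np.array([f["k1"],0,0,0,0.])).reshape(-1,2)
def onplane(f,uv,z):
    n=rays(f,uv); d=np.c_[n,np.ones(len(n))]; V=f["view"];R=V[:3,:3];t=V[:3,3]
    o=-R.T@t; D=d@R
    return o+D*((z-o[2])/D[:,2])[:,None]
def cloud(f):
    v,u=np.mgrid[:480,:640]; n=rays(f,np.c_[u.ravel(),v.ravel()]); z=f["range_z"].ravel()
    P=np.c_[n*z[:,None],z]; V=f["view"]
    return ((P-V[:3,3])@V[:3,:3]).reshape(480,640,3)
def proj(f,P):
    V=f["view"]
    return cv2.projectPoints(np.array(P,float).reshape(-1,1,3),cv2.Rodrigues(V[:3,:3])[0],V[:3,3],K(f),np.array([f["k1"],0,0,0,0.]))[0].reshape(-1,2)
E
python3 - <<'E'
from h import *
from scipy.optimize import least_squares
for cam in("scene","top"):
    f=grab_frame(cam); C=cloud(f)
    z=C[...,2]; print(cam)
    m=((z>.024)&(z<.037)).astype(np.uint8)
    m=cv2.morphologyEx(m,cv2.MORPH_OPEN,np.ones((5,5)))
    n,l,s,c=cv2.connectedComponentsWithStats(m); i=1+s[1:,4].argmax(); M=(l==i)
    P=C[M]; print("disc z",np.median(P[:,2]),len(P), P.min(0),P.max(0))
    def r(p): # soft fit: points by radius - use boundary contour
        return np.hypot(B[:,0]-p[0],B[:,1]-p[1])-.15
    cs,_=cv2.findContours(M.astype(np.uint8),0,cv2.CHAIN_APPROX_NONE); c_=max(cs,key=len)[:,0]
    B=onplane(f,c_,.03)
    o=least_squares(r,[P[:,0].mean(),P[:,1].mean()],loss="soft_l1",f_scale=.001); print("axis",o.x,np.median(abs(r(o.x))))
    for th,h in(("striker_center",.0405),("queen_center",.038),("lip_edge",.0495),("pointer",.03),("handle",.05),("foot",.0405),("front_mark",.012),("cube_center",.066),("bowl_center",.06),("seat",.04),("turntable",.03),("cube_spot",.03),("queen_spot",.03),("bowl_spot",.03)):
        for d in masks_of(th,cam)[:2]:
            v,u=np.nonzero(d["mask"]); 
            if len(u)<3: continue
            q=C[v,u]
            print(th,round(d["conf"],2),np.round(d["extent"]),"px",u.mean().round(1),v.mean().round(1),"pl",onplane(f,[[u.mean(),v.mean()]],h)[0].round(4),"cl",np.median(q,0).round(4))
E
```

```text
scene
disc z 0.03147349848286304 22169 [ 0.43330376 -0.17737529  0.02401044] [0.73340698 0.15360657 0.03695523]
axis [ 0.58331588 -0.02499543] 0.0024299905152621037
striker_center 0.68 [294. 339. 328. 373.] px 309.8 355.1 pl [0.6356 0.1696 0.0405] cl [0.6362 0.1704 0.0419]
queen_center 0.88 [433. 226. 456. 243.] px 443.8 232.5 pl [0.3514 0.1684 0.038 ] cl [0.3224 0.1543 0.0097]
queen_center 0.72 [286. 240. 307. 258.] px 296.3 247.8 pl [0.5145 0.0337 0.038 ] cl [0.5152 0.0347 0.0394]
lip_edge 0.7 [121. 180. 337. 350.] px 237.1 269.2 pl [0.6038 0.0124 0.0495] cl [0.589  0.0034 0.0315]
lip_edge 0.66 [254. 178. 275. 219.] px 263.9 199.6 pl [ 0.4807 -0.0637  0.0495] cl [ 0.494  -0.0487  0.0619]
pointer 0.83 [120. 179. 341. 350.] px 237.4 268.8 pl [ 0.5915 -0.0031  0.03  ] cl [0.5881 0.003  0.0315]
handle 0.64 [255. 181. 274. 220.] px 263.9 200.0 pl [ 0.4817 -0.0625  0.05  ] cl [ 0.4942 -0.0486  0.0627]
foot 0.64 [122. 177. 369. 428.] px 252.1 288.2 pl [0.6084 0.0447 0.0405] cl [0.6107 0.0262 0.0316]
front_mark 0.67 [324. 203. 366. 234.] px 342.2 218.3 pl [0.4021 0.0225 0.012 ] cl [0.4028 
[... 2067 characters left out ...]
1142  0.066 ] cl [ 0.6077 -0.115   0.0654]
bowl_center 0.57 [351. 107. 402. 161.] px 377.2 132.9 pl [ 0.6689 -0.0325  0.06  ] cl [ 0.675  -0.0332  0.0462]
seat 0.95 [278. 100. 474. 292.] px 372.7 200.6 pl [ 0.5681 -0.0256  0.04  ] cl [ 0.5687 -0.0236  0.0304]
turntable 0.74 [278. 101. 473. 288.] px 372.5 201.1 pl [ 0.5702 -0.0262  0.03  ] cl [ 0.568  -0.0231  0.0304]
cube_spot 0.62 [276. 103. 471. 291.] px 372.5 201.1 pl [ 0.5702 -0.0263  0.03  ] cl [ 0.5682 -0.0232  0.0304]
queen_spot 0.71 [275. 102. 475. 291.] px 372.4 200.9 pl [ 0.5704 -0.0261  0.03  ] cl [ 0.5684 -0.0233  0.0304]
bowl_spot 0.78 [279. 103. 471. 293.] px 372.6 200.8 pl [ 0.5707 -0.0263  0.03  ] cl [ 0.5685 -0.0232  0.0304]
```

```bash
cat >> h.py <<'E'
from scipy.spatial.transform import Rotation as Ro
def tool(s=None):
    s=s or get_state(); return Ro.from_euler("xyz",s["ee_rot"]).as_matrix()
E
python3 - <<'E'
from h import *
s=get_state(); R=tool(s); print(R.round(3)); print("jaw az",np.degrees(np.arctan2(R[1,2],R[0,2])))
for cam in("scene","top"):
    f=grab_frame(cam); im=f["pixels"].astype(int); C=cloud(f); hsv=cv2.cvtColor(f["pixels"],cv2.COLOR_RGB2HSV)
    blk=(im.max(2)<50)&(C[...,1]>.08)&(C[...,0]>.5)&(C[...,2]>.025)
    n,l,st,c=cv2.connectedComponentsWithStats(blk.astype(np.uint8))
    for i in range(1,n):
        if st[i,4]<30: continue
        v,u=np.nonzero(l==i); P=onplane(f,np.c_[u,v],.0405)[:,:2]
        m=P.mean(0); w,e=np.linalg.eigh(np.cov((P-m).T)); d=e[:,1]*np.sign(e[1,1]); t=(P-m)@d
        print(cam,"wall px",c[i].round(),st[i,4],"mid",m.round(4),"az",np.degrees(np.arctan2(d[1],d[0])).round(2),"ends",(m+d*t.min()).round(4),(m+d*t.max()).round(4))
    sat=(hsv[...,1]>150)&(hsv[...,0]>95)&(hsv[...,0]<130)
    n,l,st,c=cv2.connectedComponentsWithStats(sat.astype(np.uint8))
    for i in range(1,n):
        if st[i,4]>8: print(cam,"blue",c[i].round(1),st[i,4],onplane(f,[c[i]],.0305)[0].round(4),C[int(c[i][1]),int(c[i][0])].round(3))
    red=(hsv[...,1]>120)&((hsv[...,0]<8)|(hsv[...,0]>172))&(C[...,2]<.03)&(np.hypot(C[...,0]-.4,C[...,1]-.02)<.05)
    v,u=np.nonzero(red);P=onplane(f,np.c_[u,v],.0125)[:,:2]; print("arrow",P.mean(0),len(u))
    d=masks_of("front_mark",cam)[0]["mask"]; cs=cv2.findContours(d.astype(np.uint8),0,2)[0]; r=cv2.minAreaRect(onplane(f,max(cs,key=len)[:,0],.0125)[:,:2].astype(np.float32)*1000); print("plate",r)
E
```

```text
[[ 0.    -0.948 -0.317]
 [-0.    -0.317  0.948]
 [-1.    -0.    -0.   ]]
jaw az 108.49291042573482
scene wall px [291. 301.] 97 mid [0.59   0.0966] az 73.44 ends [0.5849 0.0795] [0.5949 0.1131]
scene wall px [258. 321.] 53 mid [0.6405 0.0894] az 73.33 ends [0.6374 0.0791] [0.6436 0.0998]
scene wall px [335. 353.] 576 mid [0.6133 0.1884] az 75.18 ends [0.5968 0.1258] [0.6289 0.2474]
scene wall px [299. 374.] 606 mid [0.6633 0.1773] az 75.43 ends [0.6467 0.1132] [0.6782 0.2347]
arrow [0.39944683 0.0174599 ] 163
plate ((401.9252014160156, 21.305538177490234), (58.539066314697266, 58.107460021972656), 77.699951171875)
top wall px [19. 56.] 1753 mid [0.8049 0.5268] az 3.72 ends [0.7413 0.5226] [0.9018 0.5331]
top wall px [103.  52.] 676 mid [0.813  0.3983] az 99.65 ends [0.8186 0.3657] [0.8036 0.4539]
top wall px [245. 143.] 450 mid [0.6605 0.1699] az 75.66 ends [0.6451 0.1095] [0.6761 0.2308]
top wall px [298. 156.] 54 mid [0.6389 0.0876] az 70.89 ends [0.6361 0.0795] [0.6416 0.0954]
top wall px [236. 174.] 509 mid [0.6106 0.1832] az 75.7 ends [0.5952 0.1227] [0.626  0.2437]
top wall px [294. 188.] 94 mid [0.5882 0.094 ] az 74.86 ends [0.5843 0.0797] [0.592  0.1081]
top blue [25.2 70.8] 1427 [0.7841 0.5211 0.0305] [0.772 0.509 0.055]
top blue [250.2 169.4] 26 [0.6213 0.1626 0.0305] [0.618 0.162 0.042]
top blue [286.5 170.4] 51 [0.6198 0.1064 0.0305] [0.62  0.107 0.032]
arrow [0.40275243 0.0175086 ] 281
plate ((400.12432861328125, 18.45111656188965), (50.16602325439453, 50.86294174194336), 75.79373168945312)
```

Request:
step_arm(deltas=[[0, -3, 3, 3, 1], [0, -6, 6, 6, 1], [0, -9, 9, 9, 1], [0, -12, 12, 12, 1], [0, -15, 15, 15, 1], [0, -18, 18, 18, 1], [0, -21, 21, 21, 1], [0, -24, 24, 24, 1], [0, -27, 27, 27, 1], [0, -30, 30, 30, 1]], squeeze=10)

```text
t: 2.63
eef_pos: [0.4005, -0.2654, 0.244]
ee_rot: [-1.582, 1.57, -0.215]
force: [0.6, -0.1, 0.1]
width: 0.0264
```

```bash
cat >> h.py <<'E'
AX=np.array([.5835,-.0267])
def pol(r,az): a=np.radians(az); return AX+r*np.array([np.cos(a),np.sin(a)])
def go(xy,z,jaw=None):
    s=get_state(); R=tool(s); d=R.T@(np.array([*xy,z])-s["eef_pos"])*100
    a=np.degrees(np.arctan2(R[1,2],R[0,2]))
    print("delta cm",d.round(2),"jaw",a.round(2),"roll",None if jaw is None else round(-((jaw-a+180)%360-180),2),"q",s["q"].round(2),"t",round(s["t"],2),"w",s["width"].round(4),"pos",s["eef_pos"].round(4),"F",s["force"].round(1))
E
python3 -c "
from h import *
go(pol(.25,75.5),.12,75.5)"
```

```text
Traceback (most recent call last):
  File "h.py", line 25, in go
    print("delta cm",d.round(2),"jaw",a.round(2),"roll",None if jaw is None else round(-((jaw-a+180)%360-180),2),"q",s["q"].round(2),"t",round(s["t"],2),"w",s["width"].round(4),"pos",s["eef_pos"].round(4),"F",s["force"].round(1))
                                                                                                                                                             ^^^^^^^^^^^^^^^^
AttributeError: 'float' object has no attribute 'round'
```

```bash
sed -i 's/s\["width"\].round(4)/round(s["width"],4)/' h.py
python3 -c "
from h import *
go(pol(.25,75.5),.12,75.5)"
```

```text
delta cm [ 12.42 -14.33  52.04] jaw 78.34 roll 2.84 q [-0.17  0.03 -0.4   0.   -1.14 -1.6 ] t 2.63 w 0.0264 pos [ 0.4005 -0.2654  0.244 ] F [ 0.6 -0.1  0.1]
```

Request:
step_arm(deltas=[[0, -1, 4, 3, 1], [0, -2, 8, 3, 1], [0, -3.3, 12, 3, 1], [0, -4.4, 16, 3, 1], [0, -5.5, 20, 3, 1], [0, -6.6, 24, 3, 1], [0, -7.7, 28, 3, 1], [0, -8.8, 32, 3, 1], [0, -9.9, 36, 3, 1], [0, -11, 40, 3, 1]])

```text
t: 3.47
eef_pos: [0.5882, 0.1049, 0.2439]
ee_rot: [-0.911, 1.57, 0.407]
force: [1.3, -0.8, -0.6]
width: 0.0004
```

Request:
step_arm(deltas=[[0, -1, 4, 0, 1], [1, -2, 8, 0, 1], [3, -3.3, 12, 0, 1], [6, -3.3, 12, 0, 1], [9, -3.3, 12, 0, 1], [11, -3.3, 12, 0, 1], [11, -3.3, 12, 0, 1], [11, -3.3, 12, 0, 1], [11, -3.3, 12, 0, 1], [11, -3.3, 12, 0, 1]])

```text
t: 4.3
eef_pos: [0.6508, 0.211, 0.136]
ee_rot: [-0.859, 1.567, 0.459]
force: [0.5, -0.5, -0.1]
width: 0.0004
```

```bash
python3 -c "
from h import *
go(pol(.25,75.5),.0515,75.5)
s=get_state();R=tool(s);p=s['eef_pos']
for c in('scene','top'):
    f=grab_frame(c); im=f['pixels'][:,:,::-1].copy()
    for a in(0,.017):
      for z in(-.021,0,.021):
       for y in (-.0095,.0095):
        u=proj(f,p+R@[a,y,z])[0]; cv2.circle(im,tuple(int(round(x)) for x in u),2,(0,255,0),1)
    u=proj(f,p)[0].astype(int); x,y=max(0,u[0]-130),max(0,u[1]-110)
    cv2.imwrite(f'pics/{c}1.png',cv2.resize(im[y:y+220,x:x+260],None,fx=3,fy=2.7) if 0 else cv2.resize(im[y:y+200,x:x+266],None,fx=3,fy=3,interpolation=2))
"
```

```text
delta cm [8.45 0.59 0.28] jaw 75.5 roll -0.0 q [ 0.6   0.45 -0.11  0.   -1.01 -2.42] t 4.3 w 0.0004 pos [0.6508 0.211  0.136 ] F [ 0.5 -0.5 -0.1]
```

View pics/scene1.png

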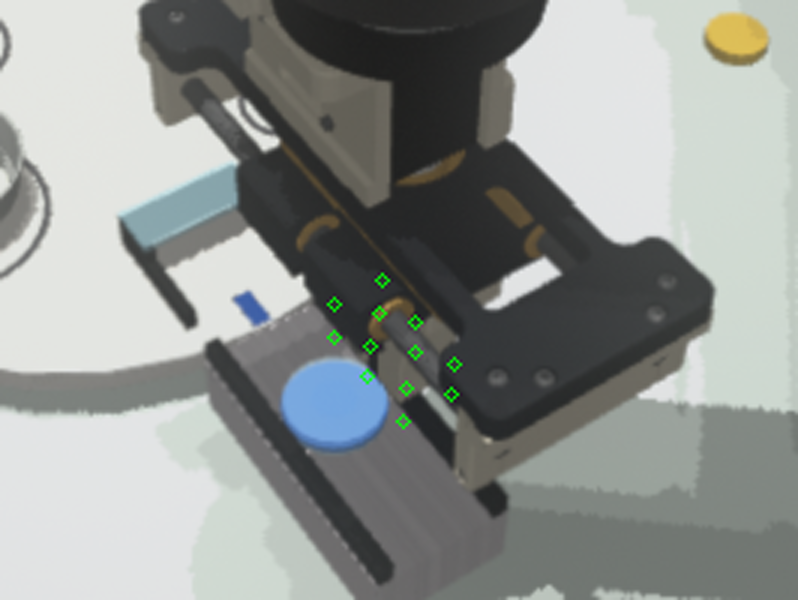

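View pics/top1.png

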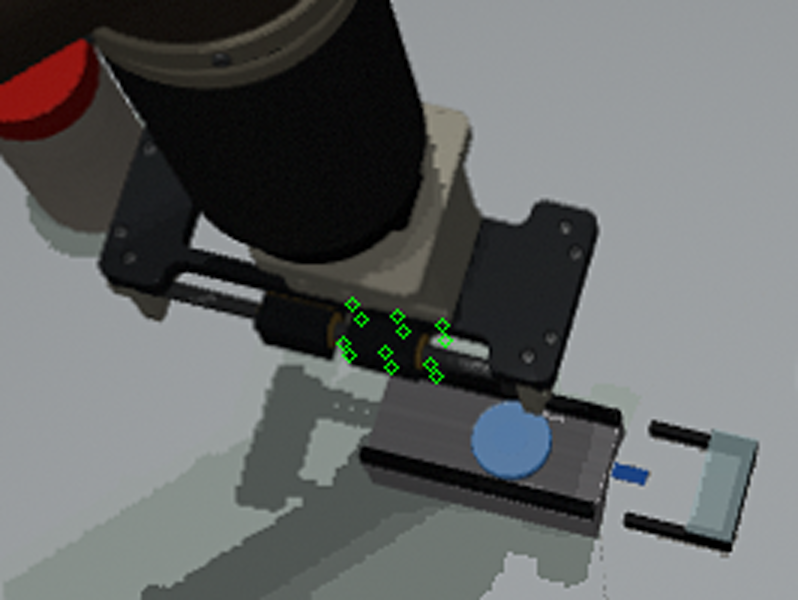

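```bash
python3 -c "
from h import *
s=get_state();R=tool(s);p=s['eef_pos']
for c in('scene','top'):
    f=grab_frame(c); C=cloud(f); T=(C-p)@R
    m=(f['range_z']>0)&(C[...,2]>.06)&(abs(T[...,1])<.12)&(abs(T[...,2])<.13)
    P=T[m]*1000; print(c,len(P))
    for a in range(-110,120,10):
        k=(P[:,2]>a)&(P[:,2]<=a+10)
        if k.sum()>5: print(a,'x max',np.percentile(P[k,0],98).round(1),'y',P[k,1].min().round(),P[k,1].max().round())
    k=P[:,0]>-30; Q=P[k]; print('fingers',len(Q),Q.min(0).round(1),Q.max(0).round(1),np.median(Q,0).round(1))
"
```

```text
scene 53107
-100 x max -76.1 y -39.0 -13.0
-90 x max -53.5 y -39.0 -11.0
-80 x max -52.3 y -39.0 -9.0
-70 x max -64.3 y -37.0 -10.0
-60 x max -63.9 y -31.0 -15.0
-50 x max -64.7 y -38.0 -20.0
-40 x max -62.4 y -38.0 -18.0
-30 x max -58.3 y -45.0 -18.0
-20 x max -59.4 y -50.0 -9.0
-10 x max -58.1 y -50.0 -8.0
0 x max -6.6 y -51.0 39.0
10 x max -4.4 y -50.0 40.0
20 x max -71.9 y -47.0 40.0
30 x max -57.0 y -42.0 40.0
40 x max -91.3 y -34.0 34.0
50 x max -66.7 y -31.0 36.0
60 x max -67.0 y -31.0 45.0
70 x max -90.8 y -38.0 59.0
80 x max -52.1 y -38.0 92.0
90 x max -55.1 y -38.0 94.0
100 x max -319.2 y 43.0 88.0
110 x max -320.6 y 56.0 109.0
fingers 291 [-28.1 -10.8 -12.9] [15.1 10.8 22.4] [-0.3 -8.7 16.4]
top 21324
-100 x max -78.3 y -40.0 40.0
-90 x max -57.6 y -40.0 40.0
-80 x max -85.0 y -40.0 39.0
-70 x max -64.8 y -38.0 38.0
-60 x max -63.8 y -27.0 32.0
-50 x max -86.7 y -39.0 39.0
-40 x max -65.4 y -39.0 41.0
-30 x max -69.9 y -38.0 48.0
-20 x max -69.6 y 22.0 58.0
-10 x max -69.9 y 21.0 68.0
0 x max -62.8 y 10.0 81.0
10 x max -66.6 y 10.0 91.0
20 x max -68.9 y 20.0 103.0
30 x max -70.9 y 19.0 114.0
40 x max -66.0 y 17.0 120.0
50 x max -62.7 y 18.0 120.0
60 x max -62.7 y -2.0 119.0
70 x max -63.8 y -11.0 39.0
80 x max -51.4 y -21.0 40.0
90 x max -79.3 y -27.0 39.0Traceback (most recent call last):
  File "<string>", line 11, in <module>
    k=P[:,0]>-30; Q=P[k]; print('fingers',len(Q),Q.min(0).round(1),Q.max(0).round(1),np.median(Q,0).round(1))
                                                 ~~~~~^^^
    return umr_minimum(a, axis, None, out, keepdims, initial, where)
ValueError: zero-size array to reduction operation minimum which has no identity
```

Request:
step_arm(deltas=[[0, 0.3, 0.3, 0, 1], [0, 0.6, 0.3, 0, 1], [1.5, 0.6, 0.3, 0, 1], [3, 0.6, 0.3, 0, 1], [4.5, 0.6, 0.3, 0, 1], [6, 0.6, 0.3, 0, 1], [7, 0.6, 0.3, 0, 1], [8, 0.6, 0.3, 0, 1], [8.4, 0.6, 0.3, 0, 1], [8.4, 0.6, 0.3, 0, 1]])

```text
t: 5.33
eef_pos: [0.6443, 0.215, 0.0489]
ee_rot: [2.512, 1.57, -2.454]
force: [-0.1, -0.0, -0.4]
width: 0.0007
```

```bash
python3 -c "
from h import *
go(pol(.147,75.5),.0515,75.5)
for c in('scene','top'):
    f=grab_frame(c); im=f['pixels'][:,:,::-1].copy()
    cv2.imwrite(f'pics/{c}2.png',cv2.resize(im[250:450,200:466] if c=='scene' else im[60:260,150:416],None,fx=3,fy=3,interpolation=2))
"
```

```text
delta cm [ -0.25  -0.16 -10.22] jaw 75.51 roll 0.01 q [ 0.61  0.53 -0.19  0.   -0.85 -2.43] t 5.33 w 0.0007 pos [0.6443 0.215  0.0489] F [-0.1 -0.  -0.4]
```

View pics/scene2.png

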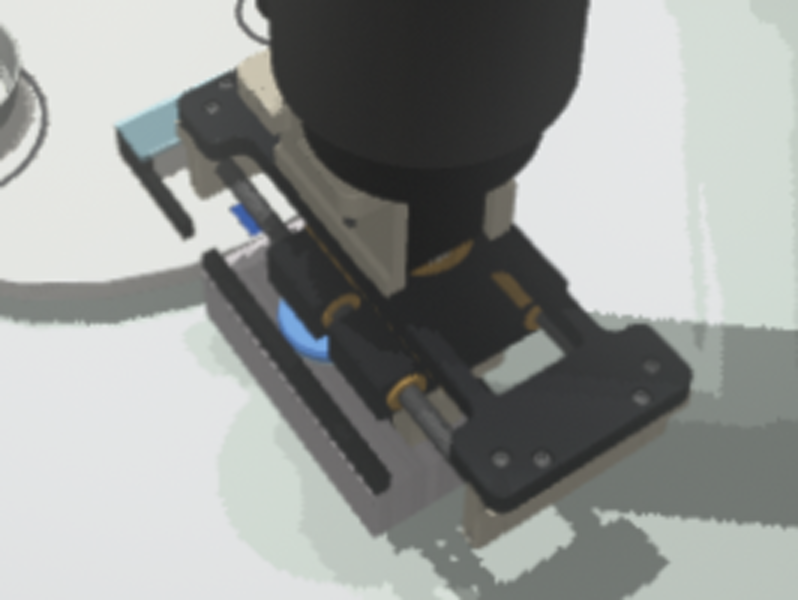

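Request:
step_arm(deltas=[[-0.2, -0.1, -0.8, 0, 1], [-0.2, -0.1, -1.6, 0, 1], [-0.2, -0.1, -2.4, 0, 1], [-0.2, -0.1, -3.2, 0, 1], [-0.2, -0.1, -4, 0, 1], [-0.2, -0.1, -4.8, 0, 1], [-0.2, -0.1, -5.6, 0, 1], [-0.2, -0.1, -6.4, 0, 1], [-0.2, -0.1, -7.2, 0, 1], [-0.2, -0.1, -7.7, 0, 1]])

```text
t: 6.27
eef_pos: [0.6266, 0.1398, 0.0522]
ee_rot: [-0.834, 1.569, 0.483]
force: [1.6, 3.8, 6.1]
width: 0.0004
```

```bash
python3 -c "
from h import *
go(pol(.147,75.5),.0515,75.5)
for c in('scene','top'):
    f=grab_frame(c); im=f['pixels'][:,:,::-1].copy()
    cv2.imwrite(f'pics/{c}3.png',cv2.resize(im[230:430,150:416] if c=='scene' else im[60:260,200:466],None,fx=3,fy=3,interpolation=2))
"
```

```text
delta cm [ 0.07  0.01 -2.5 ] jaw 75.5 roll -0.0 q [ 0.52  0.48 -0.28  0.   -0.81 -2.35] t 6.27 w 0.0004 pos [0.6266 0.1398 0.0522] F [1.6 3.8 6.1]
```

View pics/scene3.png

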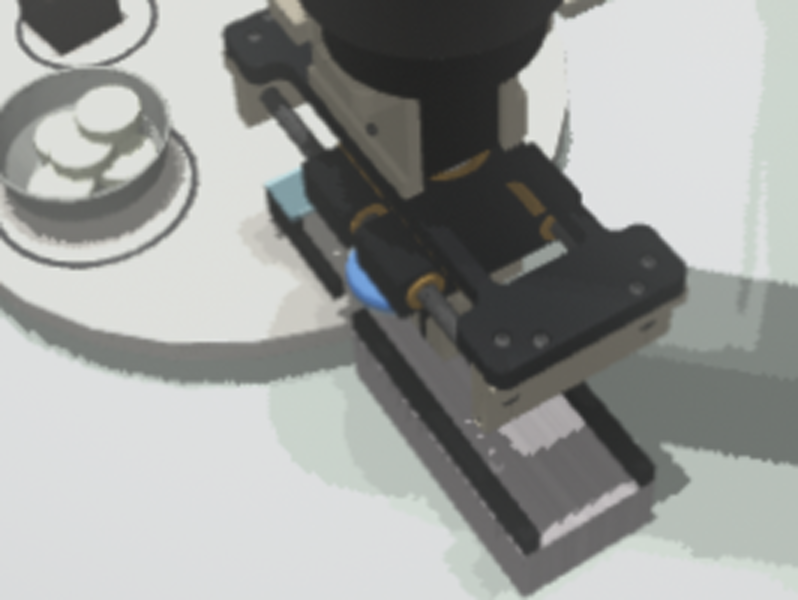

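View pics/top3.png

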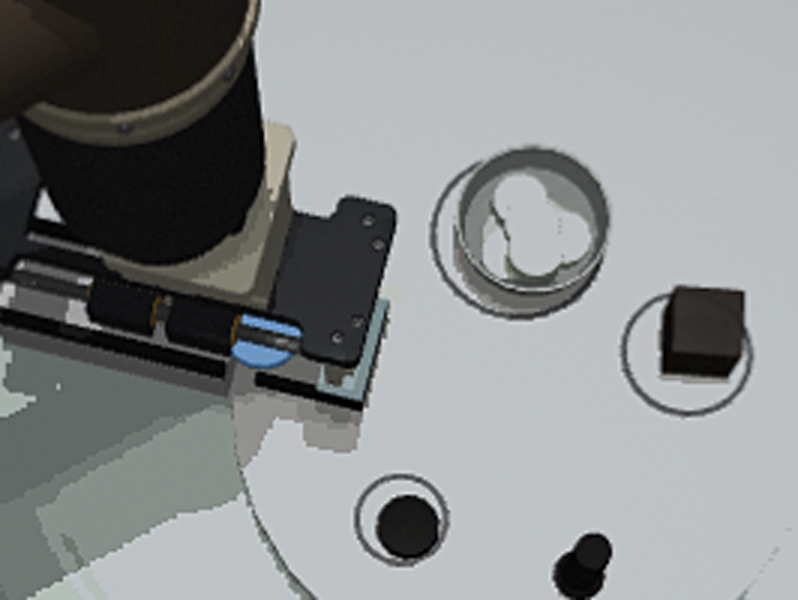

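```bash
python3 -c "
from h import *
go(pol(.147,75.5),.0515,75.5)
f=grab_frame('scene')
C=cloud(f)
d=masks_of('striker_center','scene')
for x in d[:1]:
  P=C[x['mask']]; print(x['conf'],x['extent'],np.percentile(P,[5,50,95],axis=0).round(4))
go(pol(.147,75.5),.0515,75.5)
"
```

```text
delta cm [ 0.03 -0.04 -2.42] jaw 75.45 roll -0.05 q [ 0.52  0.48 -0.28  0.   -0.81 -2.35] t 6.37 w 0.0004 pos [0.626  0.1391 0.0518] F [ 0.3 -0.2  0.7]
0.59 [264.3, 315.5, 279.6, 333.2] [[0.6303 0.0928 0.0343]
 [0.6354 0.1041 0.0404]
 [0.6382 0.115  0.0429]]
delta cm [-0.05 -0.11 -2.41] jaw 75.45 roll -0.05 q [ 0.52  0.48 -0.28 -0.   -0.81 -2.35] t 6.47 w 0.0006 pos [0.6253 0.1393 0.0509] F [0.8 0.2 0.4]
```

Request:
step_arm(deltas=[[0, 0, -0.3, 0, 1], [0, 0, -0.6, 0, 1], [0, 0, -0.9, 0, 1], [0, 0, -1.2, 0, 1], [0, 0, -1.4, 0, 1], [0, 0, -1.6, 0, 1], [0, 0, -1.8, 0, 1], [0, 0, -2, 0, 1], [0, 0, -2.1, 0, 1], [0, 0, -2.1, 0, 1]])

```text
t: 7.3
eef_pos: [0.6209, 0.1197, 0.0516]
ee_rot: [-0.935, 1.571, 0.382]
force: [0.9, -0.2, 0.2]
width: 0.0001
```

```bash
python3 -c "
from h import *
go(pol(.147,75.5),.0515,75.5)
go(pol(.147,75.5),.0515,75.5)
for c in('scene','top'):
    f=grab_frame(c); im=f['pixels'][:,:,::-1].copy()
    cv2.imwrite(f'pics/{c}4.png',cv2.resize(im[230:430,150:416] if c=='scene' else im[60:260,200:466],None,fx=3,fy=3,interpolation=2))
"
```

```text
delta cm [ 0.01 -0.04 -0.41] jaw 75.49 roll -0.01 q [ 0.5   0.47 -0.31  0.   -0.8  -2.32] t 7.3 w 0.0001 pos [0.6209 0.1197 0.0516] F [ 0.9 -0.2  0.2]
delta cm [ 0.01 -0.04 -0.41] jaw 75.49 roll -0.01 q [ 0.5   0.47 -0.31  0.   -0.8  -2.32] t 7.3 w 0.0001 pos [0.6209 0.1197 0.0516] F [ 0.9 -0.2  0.2]
```

View pics/scene4.png

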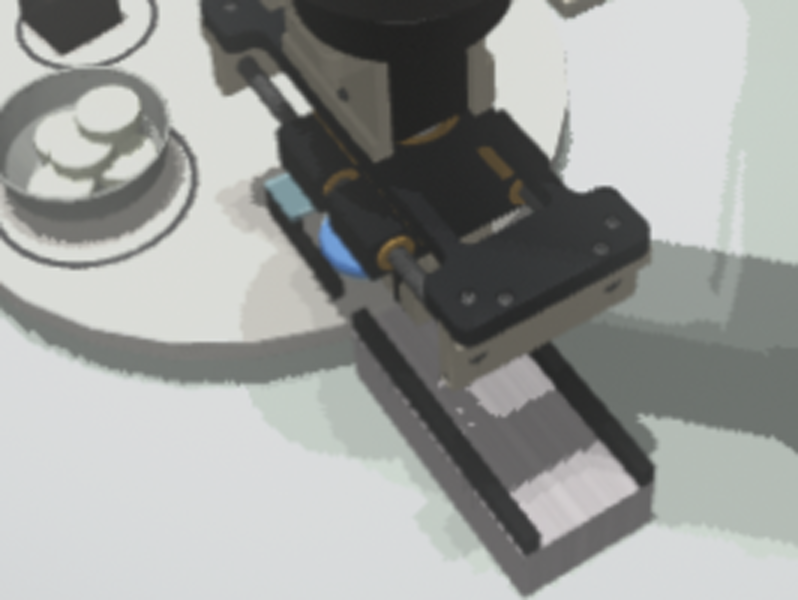

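View pics/top4.png

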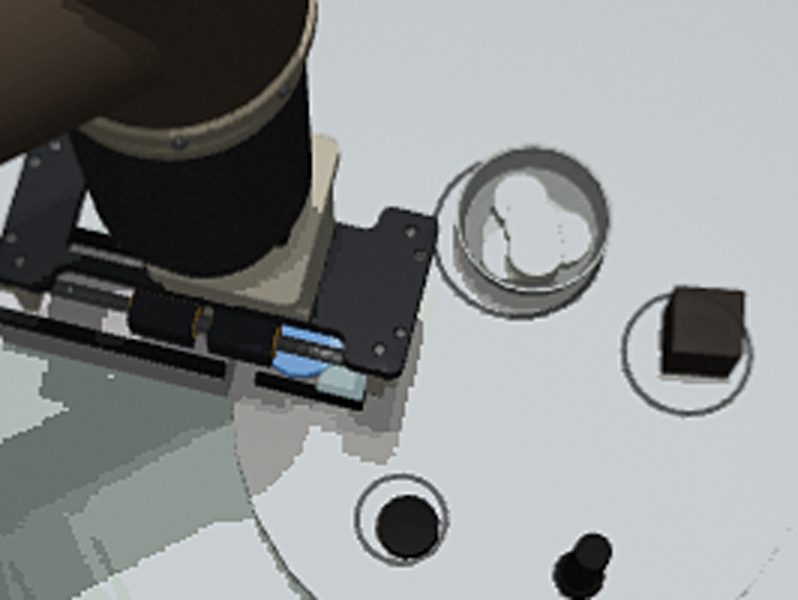

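Striker now at r≈0.11–0.115 in the cradle, near the lip. Last few millimetres, slowly.

Request:
step_arm(deltas=[[0, 0, -0.05, 0, 1], [0, 0, -0.1, 0, 1], [0, 0, -0.15, 0, 1], [0, 0, -0.2, 0, 1], [0, 0, -0.25, 0, 1], [0, 0, -0.3, 0, 1], [0, 0, -0.35, 0, 1], [0, 0, -0.4, 0, 1], [0, 0, -0.4, 0, 1], [0, 0, -0.4, 0, 1]])

```text
t: 8.23
eef_pos: [0.62, 0.116, 0.0516]
ee_rot: [1.868, 1.571, -3.098]
force: [0.1, 0.3, -0.1]
width: 0.0004
```

```bash
python3 -c "
from h import *
go(pol(.147,75.5),.0515,75.5)
"
```

```text
delta cm [ 0.01 -0.04 -0.03] jaw 75.49 roll -0.01 q [ 0.49  0.46 -0.31 -0.   -0.8  -2.32] t 8.23 w 0.0004 pos [0.62   0.116  0.0516] F [ 0.1  0.3 -0.1]
```

Request:
step_arm(deltas=[[0, 0, -0.03, 0, 1], [0, 0, -0.06, 0, 1], [0, 0, -0.09, 0, 1], [0, 0, -0.12, 0, 1], [0, 0, -0.15, 0, 1], [0, 0, -0.18, 0, 1], [0, 0, -0.2, 0, 1], [0, 0, -0.2, 0, 1], [0, 0, -0.2, 0, 1], [0, 0, -0.2, 0, 1]])

```text
t: 9.07
eef_pos: [0.6195, 0.1141, 0.0516]
ee_rot: [-0.794, 1.571, 0.523]
force: [0.3, -0.4, 0.1]
width: 0.0005
```

Request:
step_arm(deltas=[[0, 0, -0.03, 0, 1], [0, 0, -0.06, 0, 1], [0, 0, -0.09, 0, 1], [0, 0, -0.12, 0, 1], [0, 0, -0.15, 0, 1], [0, 0, -0.18, 0, 1], [0, 0, -0.2, 0, 1], [0, 0, -0.2, 0, 1], [0, 0, -0.2, 0, 1], [0, 0, -0.2, 0, 1]])

```text
t: 9.9
eef_pos: [0.619, 0.1122, 0.0515]
ee_rot: [2.414, 1.571, -2.551]
force: [0.1, -0.6, 1.0]
width: 0.0004
```

```bash
python3 -c "
from h import *
go(pol(.143,75.5),.0515,75.5)
for c in('scene',):
    f=grab_frame(c); im=f['pixels'][:,:,::-1].copy()
    cv2.imwrite(f'pics/{c}5.png',cv2.resize(im[250:350,200:333],None,fx=6,fy=6,interpolation=2))
"
```

```text
delta cm [ 0.   -0.04 -0.04] jaw 75.49 roll -0.01 q [ 0.49  0.46 -0.31  0.   -0.79 -2.31] t 9.9 w 0.0004 pos [0.619  0.1122 0.0515] F [ 0.1 -0.6  1. ]
```

View pics/scene5.png

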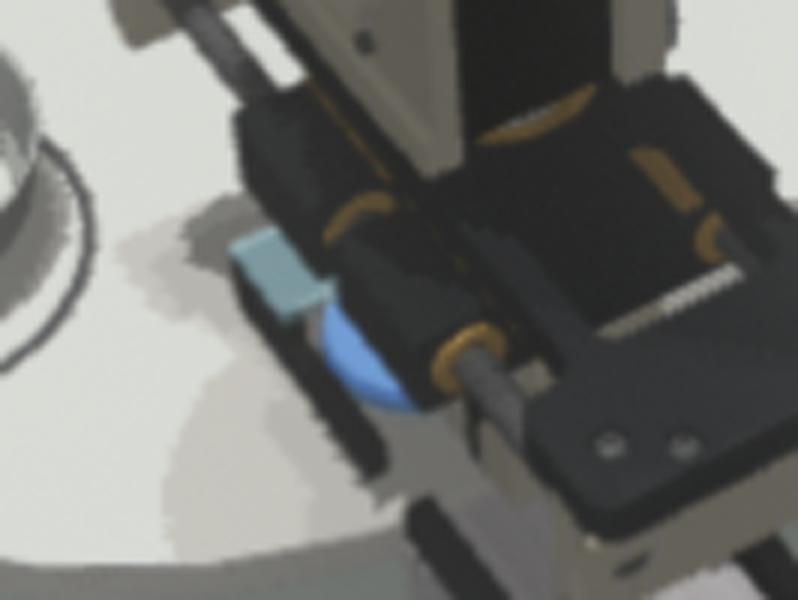

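Request:
step_arm(deltas=[[0, 0, -0.03, 0, 1], [0, 0, -0.06, 0, 1], [0, 0, -0.09, 0, 1], [0, 0, -0.12, 0, 1], [0, 0, -0.15, 0, 1], [0, 0, -0.18, 0, 1], [0, 0, -0.21, 0, 1], [0, 0, -0.24, 0, 1], [0, 0, -0.27, 0, 1], [0, 0, -0.3, 0, 1]])

```text
t: 10.78
eef_pos: [0.6182, 0.1093, 0.0516]
ee_rot: [2.017, 1.571, -2.948]
force: [0.0, -0.3, -0.3]
width: 0.0004
```

```bash
python3 -c "
from h import *
f=grab_frame('scene'); 
for d in masks_of('striker_center','scene')[:2]: print(d['conf'],d['extent'])
# predict outline of striker at r values
for r in(.105,.107,.109,.111):
    c=pol(r,75.5); a=np.linspace(0,2*np.pi,200)
    P=np.c_[c[0]+.0205*np.cos(a),c[1]+.0205*np.sin(a),np.full(200,.04)]
    u=proj(f,P); v=proj(f,P-[0,0,.01]); print(r,'left',u[:,0].min().round(1),'bottom',v[:,1].max().round(1))
im=f['pixels'][:,:,::-1].copy(); im=cv2.resize(im[250:350,200:333],None,fx=6,fy=6,interpolation=2)
for r,col in((.105,(0,255,0)),(.109,(0,0,255))):
    c=pol(r,75.5); u=proj(f,np.c_[c[0]+.0205*np.cos(a),c[1]+.0205*np.sin(a),np.full(200,.04)]); cv2.polylines(im,[((u-[200,250]+.5)*6).astype(np.int32)],True,col,1)
cv2.imwrite('pics/scene6.png',im)
go(pol(.143,75.5),.0515,75.5)
"
```

```text
0.105 left 251.6 bottom 319.0
0.107 left 252.4 bottom 320.0
0.109 left 253.2 bottom 321.1
0.111 left 254.0 bottom 322.2
delta cm [ 0.   -0.05  0.27] jaw 75.49 roll -0.01 q [ 0.49  0.46 -0.32 -0.   -0.79 -2.31] t 10.88 w 0.0008 pos [0.6182 0.1093 0.0515] F [-0.6  0.5  0.1]
```

View pics/scene6.png

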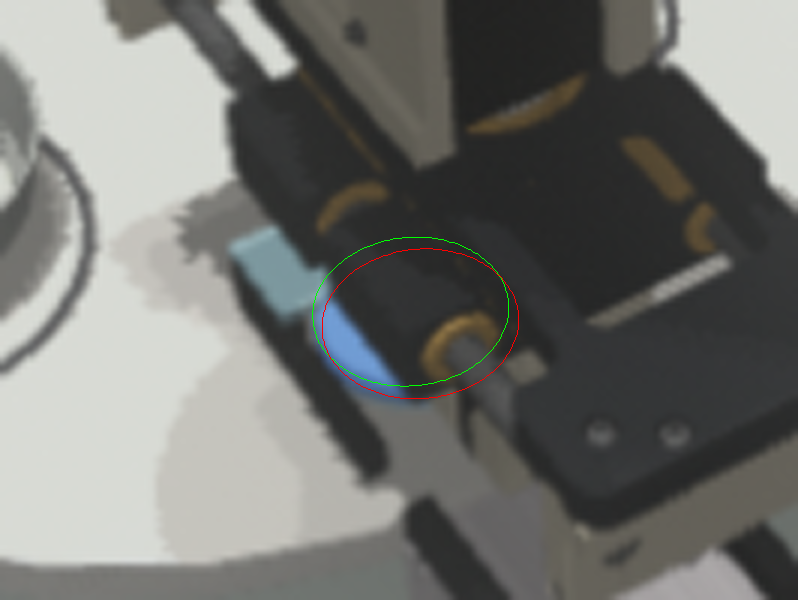

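Request:
step_arm(deltas=[[0, 0, -0.03, 0, 1], [0, 0, -0.06, 0, 1], [0, 0, -0.09, 0, 1], [0, 0, -0.12, 0, 1], [0, 0, -0.15, 0, 1], [0, 0, -0.18, 0, 1], [0, 0, -0.2, 0, 1], [0, 0, -0.2, 0, 1], [0, 0, -0.2, 0, 1], [0, 0, -0.2, 0, 1]])

```text
t: 11.72
eef_pos: [0.6177, 0.1074, 0.0516]
ee_rot: [-0.855, 1.571, 0.463]
force: [1.0, -0.4, 0.6]
width: 0.0002
```

Request:
step_arm(deltas=[[0, 0, -0.03, 0, 1], [0, 0, -0.06, 0, 1], [0, 0, -0.09, 0, 1], [0, 0, -0.12, 0, 1], [0, 0, -0.15, 0, 1], [0, 0, -0.18, 0, 1], [0, 0, -0.2, 0, 1], [0, 0, -0.2, 0, 1], [0, 0, -0.2, 0, 1], [0, 0, -0.2, 0, 1]])

```text
t: 12.55
eef_pos: [0.6182, 0.1065, 0.0521]
ee_rot: [-0.755, 1.568, 0.563]
force: [2.1, 5.8, -0.2]
width: 0.0004
```

Request:
step_arm(deltas=[[0, 0, 0.3, 0, 1], [0, 0, 0.8, 0, 1], [0, 0, 1.2, 0, 1], [-2, 0, 1.2, 0, 1], [-5, 0, 1.2, 0, 1], [-8, 0, 1.2, 0, 1], [-11, 2, 0, 0, 0.6], [-13, 6, -2, 0, 0.6], [-13, 10, -5, 0, 0.6], [-13, 14, -8, 0, 0.6]])

```text
t: 13.38
eef_pos: [0.4823, 0.0716, 0.1821]
ee_rot: [-0.959, 1.569, 0.359]
force: [-0.3, 0.3, 0.2]
width: 0.0219
```

```bash
python3 -c "
from h import *
go(pol(.097,195.5),.12,105.5)
a=np.linspace(0,2*np.pi,200)
for c,(x,y) in(('scene',(190,220)),('top',(260,120))):
    f=grab_frame(c); C=cloud(f)
    im=f['pixels'][:,:,::-1].copy(); cv2.imwrite(f'pics/{c}7full.png',im); im=cv2.resize(im[y:y+120,x:x+160],None,fx=5,fy=5,interpolation=2)
    def L(P,col): cv2.polylines(im,[((proj(f,P)-[x,y]+.5)*5).astype(np.int32)],True,col,1)
    for r,col in((.105,(0,255,0)),(.109,(0,0,255))):
        cc=pol(r,75.5); L(np.c_[cc[0]+.0205*np.cos(a),cc[1]+.0205*np.sin(a),np.full(200,.04)],col)
    cc=pol(.145,75.5); L(np.array([[*pol(.14,75.5),.03],[*pol(.15,75.5),.03]]),(255,0,255))
    cc=pol(.097,195.5); L(np.c_[cc[0]+.009*np.cos(a),cc[1]+.009*np.sin(a),np.full(200,.09)],(255,0,255)); L(np.c_[AX[0]+.15*np.cos(a),AX[1]+.15*np.sin(a),np.full(200,.03)],(255,255,0))
    cv2.imwrite(f'pics/{c}7.png',im)
    for d in masks_of('striker_center',c)[:2]:
        v,u=np.nonzero(d['mask']); print(c,d['conf'],np.array(d['extent']).round(),onplane(f,[[u.mean(),v.mean()]],.039)[0].round(4),np.median(C[v,u],0).round(4))
    for d in masks_of('handle',c)[:1]:
        P=C[d['mask']]; P=P[(P[:,2]>.086)&(P[:,2]<.096)]; print('handle top',P.mean(0).round(4),len(P))
print(pol(.105,75.5),pol(.097,195.5))
"
```

```text
delta cm [  6.21  -3.85 -11.84] jaw 75.51 roll -29.99 q [ 0.55  0.1  -0.48  0.   -0.99 -2.38] t 13.38 w 0.0219 pos [0.4823 0.0716 0.1821] F [-0.3  0.3  0.2]
scene 0.94 [255. 292. 287. 319.] [0.6128 0.0794 0.039 ] [0.6143 0.0802 0.0409]
handle top [ 0.492  -0.0519  0.0906] 94
handle top [ 0.4905 -0.0542  0.0899] 122
[0.6097899 0.0749555] [ 0.49002785 -0.05262212]
```

View pics/scene7.png

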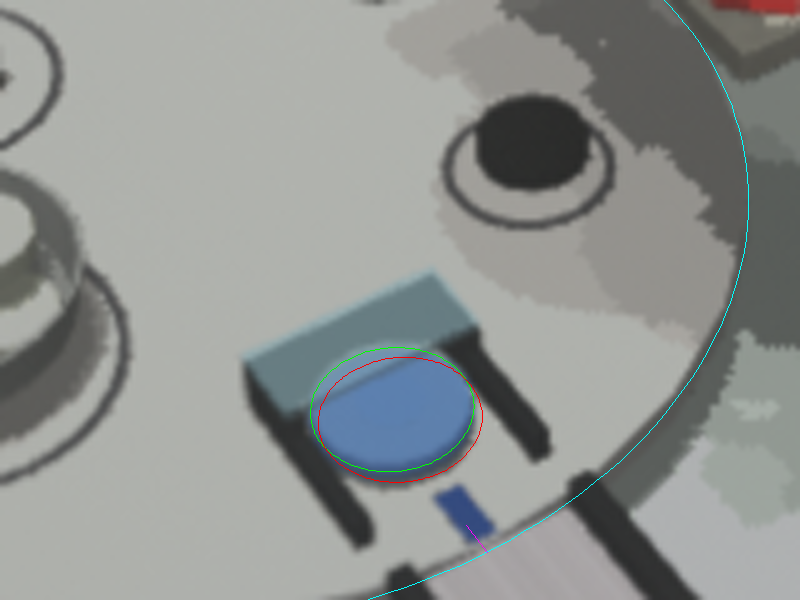

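View pics/top7.png

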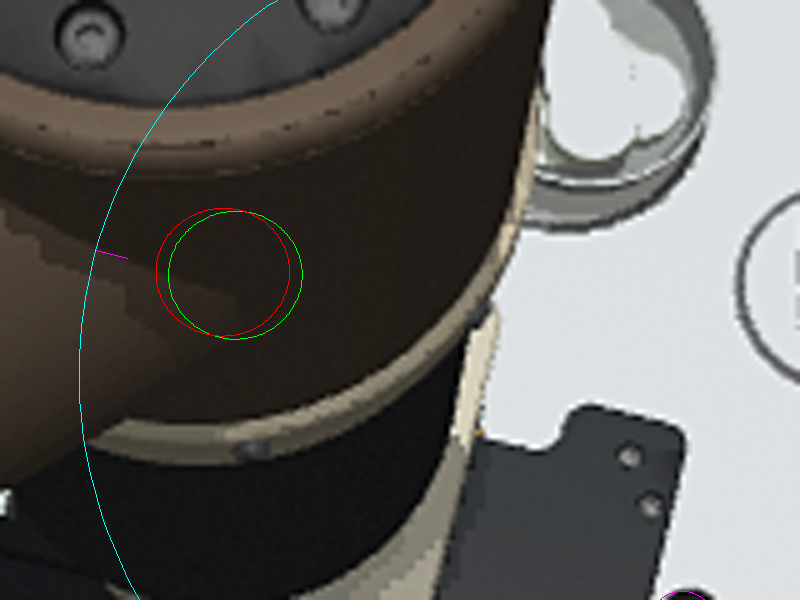

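```bash
python3 -c "
from h import *
f=grab_frame('scene'); im=f['pixels'].astype(int); C=cloud(f)
e=np.array([np.cos(np.radians(75.5)),np.sin(np.radians(75.5))]); n=np.array([-e[1],e[0]])
def rr(u,z): 
    P=onplane(f,u,z)[:,:2]-AX; return P@e,P@n
box=np.zeros((480,640),bool); box[270:335,225:320]=1
d=masks_of('striker_center','scene')[0]['mask']
hsv=cv2.cvtColor(f['pixels'],cv2.COLOR_RGB2HSV); top=(hsv[...,2]>130)&(hsv[...,1]>80)&(hsv[...,0]>95)&(hsv[...,0]<125)&box&d
v,u=np.nonzero(top); a,b=rr(np.c_[u,v],.04); print('striker top r max',np.percentile(a,99.5),'lat',b.min(),b.max(),len(u))
v,u=np.nonzero((im.max(2)<60)&box); a,b=rr(np.c_[u,v],.04)
for s in(1,-1):
    k=(b*s>.015)&(a<.145)&(b*s<.035); print('wall',s,a[k].max(),b[k].mean(),k.sum())
pt=(hsv[...,1]>140)&(hsv[...,2]<150)&(hsv[...,0]>105)&(hsv[...,0]<130)&box; v,u=np.nonzero(pt&~d); a,b=rr(np.c_[u,v],.03); k=a>.12;print('pointer',a[k].min(),a[k].max(),b[k].mean(),k.sum())
"
```

```text
striker top r max 0.14624058891083724 lat -0.014775426592713222 0.013983506796432895 99
wall 1 0.13784384482591483 0.02492671062171607 131
wall -1 0.13783947053751805 -0.025723531623841157 153Traceback (most recent call last):
  File "<string>", line 14, in <module>
    pt=(hsv[...,1]>140)&(hsv[...,2]<150)&(hsv[...,0]>105)&(hsv[...,0]<130)&box; v,u=np.nonzero(pt&~d); a,b=rr(np.c_[u,v],.03); k=a>.12;print('pointer',a[k].min(),a[k].max(),b[k].mean(),k.sum())
                                                                                                           ~~^^^^^^^^^^^^^^^^
  File "<string>", line 6, in rr
    P=onplane(f,u,z)[:,:2]-AX; return P@e,P@n
      ~~~~~~~^^^^^^^
  File "h.py", line 7, in onplane
    n=rays(f,uv); d=np.c_[n,np.ones(len(n))]; V=f["view"];R=V[:3,:3];t=V[:3,3]
  File "h.py", line 5, in rays
    return cv2.undistortPoints(np.array(uv,float).reshape(-1,1,2),K(f),np.array([f["k1"],0,0,0,0.])).reshape(-1,2)
           ~~~~~~~~~~~~~~~~~~~^^^^^^^^^^^^^^^^^^^^^^^^^^^^^^^^^^^^^^^^^^^^^^^^^^^^^^^^^^^^^^^^^^^^^^
cv2.error: OpenCV(4.12.0) /io/opencv/modules/calib3d/src/undistort.dispatch.cpp:347: error: (-215:Assertion failed) CV_IS_MAT(_src) && CV_IS_MAT(_dst) && (_src->rows == 1 || _src->cols == 1) && (_dst->rows == 1 || _dst->cols == 1) && _src->cols + _src->rows - 1 == _dst->rows + _dst->cols - 1 && (CV_MAT_TYPE(_src->type) == CV_32FC2 || CV_MAT_TYPE(_src->type) == CV_64FC2) && (CV_MAT_TYPE(_dst->type) == CV_32FC2 || CV_MAT_TYPE(_dst->type) == CV_64FC2) in function 'cvUndistortPointsInternal'
```

```bash
python3 -c "
from h import *
f=grab_frame('scene'); im=f['pixels']
e=np.array([np.cos(np.radians(75.5)),np.sin(np.radians(75.5)),0])
for lat in(-.006,0,.006):
  n=np.array([-e[1],e[0],0])*lat
  for r in np.arange(.118,.134,.001):
    p=np.array([*AX,.04])+e*r+n; u=proj(f,p)[0]
    print(round(r,3),u.round(1),cv2.remap(im,np.float32([[u[0]]]),np.float32([[u[1]]]),1)[0,0],end=' | ' if 0 else '\n')
" | awk '{print}' | sed -n 1,60p; python3 -c "
from h import *
f=grab_frame('scene'); x,y=220,265
cv2.imwrite('pics/z8.png',cv2.resize(f['pixels'][y:y+70,x:x+80,::-1],None,fx=8,fy=8,interpolation=0))"
```

```text
0.118 [269.1 309.9] [ 94 128 173]
0.119 [269.5 310.4] [ 93 127 172]
0.12 [269.9 310.9] [ 92 126 170]
0.121 [270.3 311.4] [ 87 119 163]
0.122 [270.7 312. ] [ 79 108 152]
0.123 [271.1 312.5] [ 72 100 142]
0.124 [271.5 313. ] [ 68  94 134]
0.125 [271.9 313.5] [ 66  87 119]
0.126 [272.4 314.1] [ 66  81 103]
0.127 [272.8 314.6] [73 85 98]
0.128 [273.2 315.1] [86 93 99]
0.129 [273.6 315.7] [107 112 112]
0.13 [274.  316.2] [132 134 131]
0.131 [274.4 316.7] [161 163 159]
0.132 [274.9 317.2] [173 175 170]
0.133 [275.3 317.8] [171 174 170]
0.134 [275.7 318.3] [160 164 164]
0.118 [273.2 307.8] [ 95 129 173]
0.119 [273.7 308.4] [ 94 129 173]
0.12 [274.1 308.9] [ 93 128 172]
0.121 [274.5 309.4] [ 92 126 170]
0.122 [274.9 309.9] [ 90 123 167]
0.123 [275.3 310.4] [ 81 111 155]
0.124 [275.7 311. ] [ 71  98 141]
0.125 [276.1 311.5] [ 66  90 127]
0.126 [276.6 312. ] [ 64  82 109]
0.127 [277.  312.5] [69 81 98]
0.128 [277.4 313. ] [78 87 94]
0.129 [277.8 313.6] [ 96 101 103]
0.13 [278.2 314.1] [119 122 120]
0.131 [278.6 314.6] [149 152 148]
0.132 [279.1 315.2] [170 173 168]
0.133 [279.5 315.7] [169 172 169]
0.134 [279.9 316.2] [155 160 162]
0.118 [277.4 305.8] [ 94 129 173]
0.119 [277.8 306.3] [ 94 128 173]
0.12 [278.2 306.8] [ 94 128 172]
0.121 [278.6 307.4] [ 90 124 168]
0.122 [279.1 307.9] [ 83 115 159]
0.123 [279.5 308.4] [ 74 102 145]
0.124 [279.9 308.9] [ 66  92 132]
0.125 [280.3 309.4] [ 65  84 112]
0.126 [280.7 309.9] [69 80 96]
0.127 [281.1 310.5] [83 89 95]
0.128 [281.6 311. ] [107 110 109]
0.129 [282.  311.5] [139 141 138]
0.13 [282.4 312. ] [164 166 162]
0.131 [282.8 312.6] [173 175 170]
0.132 [283.2 313.1] [175 177 172]
0.133 [283.7 313.6] [175 177 172]
0.134 [284.1 314.1] [175 177 172]
```

View pics/z8.png

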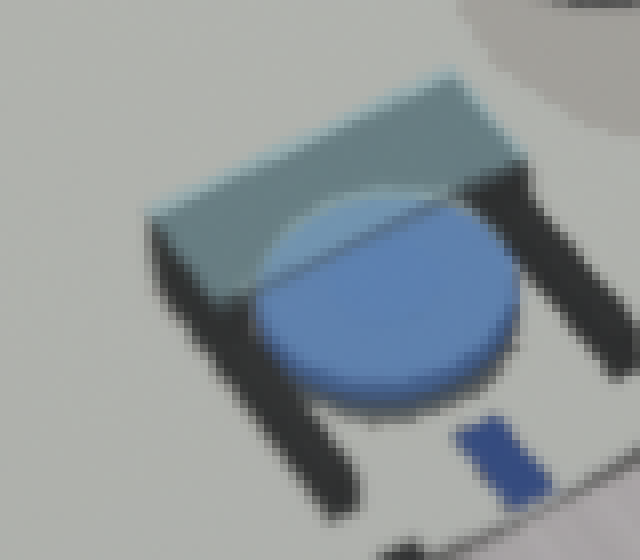

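Request:
step_arm(deltas=[[0, -0.5, -2, -5, 0.4], [0, -1.5, -4, -10, 0.4], [0, -2.3, -7, -15, 0.4], [0, -3, -9, -20, 0.4], [0, -3.8, -11.8, -25, 0.4], [0, -3.8, -11.8, -30, 0.4], [0, -3.8, -11.8, -30, 0.4], [1.5, -3.8, -11.8, -30, 0.4], [3, -3.8, -11.8, -30, 0.4], [3, -3.8, -11.8, -30, 0.4]])

```text
t: 14.72
eef_pos: [0.4891, -0.0516, 0.1486]
ee_rot: [1.403, 1.566, -3.042]
force: [-0.8, -0.4, -0.6]
width: 0.0528
```

```bash
python3 -c "
from h import *
go((.4905,-.053),.065,105.5)
"
```

```text
delta cm [ 8.36 -0.13 -0.17] jaw 105.31 roll -0.19 q [ 0.29  0.15 -0.51 -0.   -0.92 -1.6 ] t 14.72 w 0.0528 pos [ 0.4891 -0.0516  0.1486] F [-0.8 -0.4 -0.6]
```

Request:
step_arm(deltas=[[1, -0.1, -0.2, 0, 0.4], [2, -0.1, -0.2, 0, 0.4], [3.5, -0.1, -0.2, 0, 0.4], [5, -0.1, -0.2, 0, 0.4], [6.5, -0.1, -0.2, 0, 0.4], [8, -0.1, -0.2, 0, 0.4], [8.3, -0.1, -0.2, 0, 0.4], [8.3, -0.1, -0.2, 0, 0.4], [8.3, -0.1, -0.2, 0, 0.4], [8.3, -0.1, -0.2, 0, 0.4]])

```text
t: 15.55
eef_pos: [0.4927, -0.0534, 0.0691]
ee_rot: [-1.708, 1.569, 0.134]
force: [-0.5, 0.9, 0.0]
width: 0.053
```

Request:
step_arm(deltas=[[0, 0, 0, 0, 0.6], [0, 0, 0, 0, 0.7], [0, 0, 0, 0, 0.8], [0, 0, 0, 0, 0.9], [0, 0, 0, 0, 1], [0, 0, 0, 0, 1], [0, 0, 0, 0, 1], [0, 0, 0, 0, 1], [0, 0, 0, 0, 1], [0, 0, 0, 0, 1]], squeeze=12)

```text
t: 16.38
eef_pos: [0.492, -0.0536, 0.0684]
ee_rot: [-2.218, 1.571, -0.377]
force: [-0.2, 0.0, 1.9]
width: 0.0174
```

```bash
python3 -c "
from h import *
go((.4905,-.053),.065,105.5)
for c in('scene','top'):
    f=grab_frame(c); cv2.imwrite(f'pics/{c}9.png',f['pixels'][:,:,::-1])
"
```

```text
delta cm [0.34 0.13 0.1 ] jaw 105.5 roll 0.0 q [ 0.29  0.26 -0.6   0.   -0.71 -1.59] t 16.38 w 0.0174 pos [ 0.492  -0.0536  0.0684] F [-0.2  0.   1.9]
```

View pics/scene9.png

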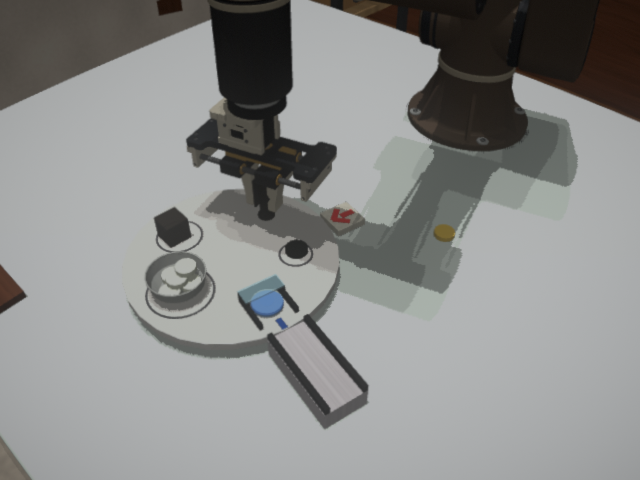

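Request:
step_arm(deltas=[[0, 0, -0.03, -0.2, 1], [0, 0, -0.1, -0.6, 1], [0, 0, -0.2, -1.2, 1], [0, -0.01, -0.34, -2, 1], [0, -0.01, -0.51, -3, 1], [0, -0.02, -0.67, -4, 1], [0, -0.04, -0.84, -5, 1], [0, -0.05, -1.01, -6, 1], [0, -0.07, -1.18, -7, 1], [0, -0.09, -1.34, -8, 1]])

```text
t: 17.32
eef_pos: [0.4964, -0.0665, 0.0684]
ee_rot: [1.936, 1.571, -2.364]
force: [-1.4, -0.8, 4.9]
width: 0.0171
```

Request:
step_arm(deltas=[[0, 0, -0.2, -1.2, 1], [0, -0.01, -0.4, -2.4, 1], [0, -0.02, -0.61, -3.6, 1], [0, -0.03, -0.81, -4.8, 1], [0, -0.05, -1.01, -6, 1], [0, -0.08, -1.21, -7.2, 1], [0, -0.1, -1.41, -8.4, 1], [0, -0.14, -1.61, -9.6, 1], [0, -0.17, -1.81, -10.8, 1], [0, -0.21, -2.01, -12, 1]])

```text
t: 18.15
eef_pos: [0.5063, -0.0842, 0.0683]
ee_rot: [1.524, 1.57, -2.567]
force: [-1.2, -1.1, 5.3]
width: 0.017
```

```bash
python3 -c "
from h import *
go((.4905,-.053),.065,125.5)
s=get_state(); d=s['eef_pos'][:2]-AX; print(np.hypot(*d),np.degrees(np.arctan2(d[1],d[0]))%360)
f=grab_frame('scene'); cv2.imwrite('pics/scene10.png',f['pixels'][:,:,::-1])
"
```

```text
delta cm [ 0.33 -0.53  3.46] jaw 125.6 roll 0.1 q [ 0.22  0.28 -0.56  0.   -0.73 -1.17] t 18.15 w 0.017 pos [ 0.5063 -0.0842  0.0683] F [-1.2 -1.1  5.3]
0.09623760914302118 216.7004450699482
```

View pics/scene10.png

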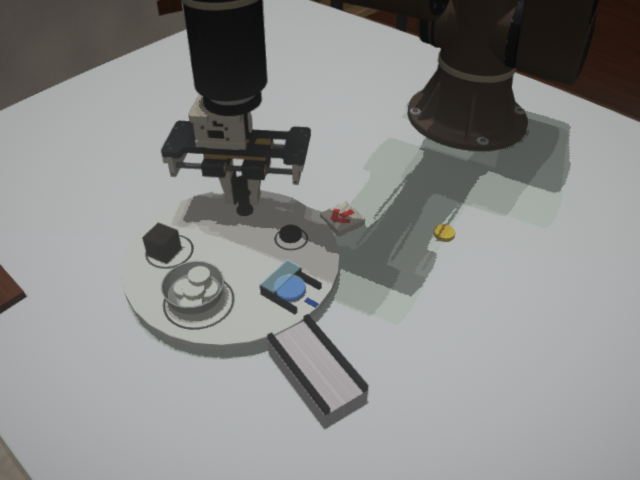

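Request:
step_arm(deltas=[[0, 0, -0.2, -1.2, 1], [0, -0.01, -0.4, -2.4, 1], [0, -0.02, -0.61, -3.6, 1], [0, -0.03, -0.81, -4.8, 1], [0, -0.05, -1.01, -6, 1], [0, -0.08, -1.21, -7.2, 1], [0, -0.1, -1.41, -8.4, 1], [0, -0.14, -1.61, -9.6, 1], [0, -0.17, -1.81, -10.8, 1], [0, -0.21, -2.01, -12, 1]])

```text
t: 19.03
eef_pos: [0.5197, -0.0994, 0.0684]
ee_rot: [1.308, 1.57, -2.574]
force: [-3.0, -1.1, 5.2]
width: 0.017
```

Request:
step_arm(deltas=[[0, 0, -0.2, -1.2, 1], [0, -0.01, -0.4, -2.4, 1], [0, -0.02, -0.61, -3.6, 1], [0, -0.03, -0.81, -4.8, 1], [0, -0.05, -1.01, -6, 1], [0, -0.08, -1.21, -7.2, 1], [0, -0.1, -1.41, -8.4, 1], [0, -0.14, -1.61, -9.6, 1], [0, -0.17, -1.81, -10.8, 1], [0, -0.21, -2.01, -12, 1]])

```text
t: 19.87
eef_pos: [0.536, -0.1114, 0.0684]
ee_rot: [1.325, 1.571, -2.347]
force: [-0.6, -1.1, 5.7]
width: 0.017
```

Request:
step_arm(deltas=[[0, 0, -0.2, -1.2, 1], [0, -0.01, -0.4, -2.4, 1], [0, -0.02, -0.61, -3.6, 1], [0, -0.03, -0.81, -4.8, 1], [0, -0.05, -1.01, -6, 1], [0, -0.08, -1.21, -7.2, 1], [0, -0.1, -1.41, -8.4, 1], [0, -0.14, -1.61, -9.6, 1], [0, -0.17, -1.81, -10.8, 1], [0, -0.21, -2.01, -12, 1]])

```text
t: 20.7
eef_pos: [0.5545, -0.1197, 0.0684]
ee_rot: [2.599, 1.571, -0.863]
force: [-1.2, -0.1, 5.0]
width: 0.0173
```

```bash
python3 -c "
from h import *
go((.4905,-.053),.065,161.5)
s=get_state(); d=s['eef_pos'][:2]-AX; print(np.hypot(*d),np.degrees(np.arctan2(d[1],d[0]))%360)
f=grab_frame('scene'); cv2.imwrite('pics/scene11.png',f['pixels'][:,:,::-1])
"
```

```text
delta cm [ 0.34 -4.31  8.18] jaw 161.61 roll 0.11 q [ 0.13  0.36 -0.44  0.   -0.77 -0.45] t 20.7 w 0.0173 pos [ 0.5545 -0.1197  0.0684] F [-1.2 -0.1  5. ]
0.09739460880583765 252.6971910464042
```

View pics/scene11.png

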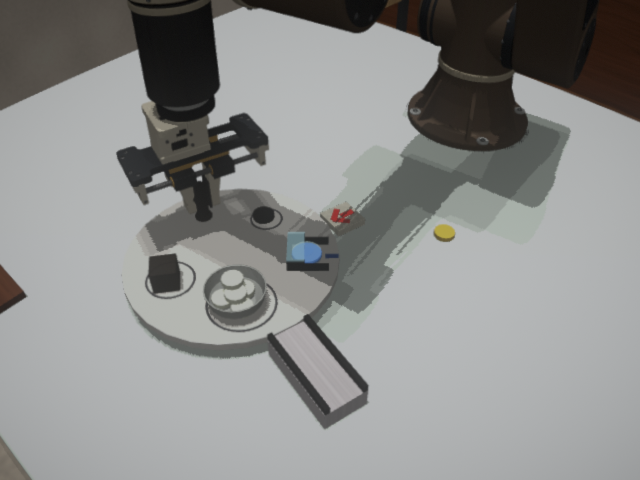

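Request:
step_arm(deltas=[[0, 0, -0.2, -1.2, 1], [0, -0.01, -0.4, -2.4, 1], [0, -0.02, -0.61, -3.6, 1], [0, -0.03, -0.81, -4.8, 1], [0, -0.05, -1.01, -6, 1], [0, -0.08, -1.21, -7.2, 1], [0, -0.1, -1.41, -8.4, 1], [0, -0.14, -1.61, -9.6, 1], [0, -0.17, -1.81, -10.8, 1], [0, -0.21, -2.01, -12, 1]])

```text
t: 21.58
eef_pos: [0.5742, -0.1239, 0.0684]
ee_rot: [-2.075, 1.571, 0.954]
force: [-1.5, -0.1, 6.1]
width: 0.0169
```

Request:
step_arm(deltas=[[0, 0, -0.2, -1.2, 1], [0, -0.01, -0.4, -2.4, 1], [0, -0.02, -0.61, -3.6, 1], [0, -0.03, -0.81, -4.8, 1], [0, -0.05, -1.01, -6, 1], [0, -0.08, -1.21, -7.2, 1], [0, -0.1, -1.41, -8.4, 1], [0, -0.14, -1.61, -9.6, 1], [0, -0.17, -1.81, -10.8, 1], [0, -0.21, -2.01, -12, 1]])

```text
t: 22.42
eef_pos: [0.5943, -0.1237, 0.0684]
ee_rot: [-1.524, 1.57, 1.715]
force: [-0.6, 2.8, 6.5]
width: 0.0173
```

Request:
step_arm(deltas=[[0, 0, -0.2, -1.2, 1], [0, -0.01, -0.4, -2.4, 1], [0, -0.02, -0.61, -3.6, 1], [0, -0.03, -0.77, -4.6, 1], [0, -0.05, -0.92, -5.5, 1], [0, -0.06, -1.05, -6.3, 1], [0, -0.07, -1.16, -6.9, 1], [0, -0.08, -1.23, -7.3, 1], [0, -0.08, -1.26, -7.5, 1], [0, -0.08, -1.26, -7.5, 1]])

```text
t: 23.25
eef_pos: [0.6066, -0.1215, 0.0684]
ee_rot: [-1.374, 1.57, 1.995]
force: [-3.2, 2.8, 6.7]
width: 0.0171
```

```bash
python3 -c "
from h import *
go((.4905,-.053),.065,193)
s=get_state(); d=s['eef_pos'][:2]-AX; print(np.hypot(*d),np.degrees(np.arctan2(d[1],d[0]))%360)
for c in('scene','top'):
  f=grab_frame(c); cv2.imwrite(f'pics/{c}12.png',f['pixels'][:,:,::-1])
"
```

```text
delta cm [ 0.34 -9.29  9.77] jaw -166.97 roll 0.03 q [ 0.12  0.43 -0.32 -0.   -0.82  0.11] t 23.25 w 0.0171 pos [ 0.6066 -0.1215  0.0684] F [-3.2  2.8  6.7]
0.09759941744455373 283.7064067356977
```

View pics/scene12.png

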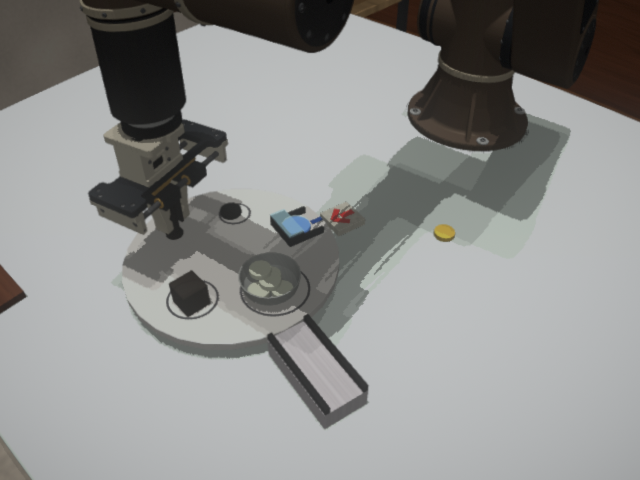

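View pics/top12.png

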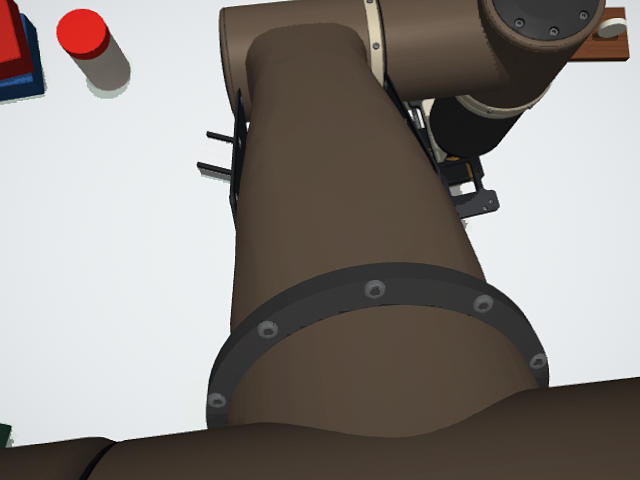

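```bash
cat > m.py <<'E'
from h import *
from scipy.optimize import least_squares
f=grab_frame('scene')
def ptr(im,near,w=14):
    hsv=cv2.cvtColor(im,cv2.COLOR_BGR2HSV)
    m=(hsv[...,1]>130)&(hsv[...,0]>105)&(hsv[...,0]<130)
    q=np.zeros_like(m); x,y=near; q[y-w:y+w,x-w:x+w]=1
    n,l,st,c=cv2.connectedComponentsWithStats((m&q).astype(np.uint8))
    i=min(range(1,n),key=lambda i:np.hypot(*(c[i]-near))+ (100 if st[i,4]<8 else 0)); 
    return c[i],st[i]
P=[]
for n,near in(("scene0",(282,322)),("scene10",(311,302)),("scene11",(332,256)),("scene12",(317,219))):
    im=cv2.imread(f"pics/{n}.png"); c,st=ptr(im,near,9); p=onplane(f,[c],.03)[0]; print(n,c.round(1),st,p.round(4)); P.append(p[:2])
P=np.array(P)
o=least_squares(lambda a:np.hypot(*(P-a).T)-np.hypot(*(P-a).T).mean(),[.583,-.025]); print("axis",o.x,np.hypot(*(P-o.x).T))
for A in(o.x,np.array([.5833,-.025])):
    print("ptr az",[round(np.degrees(np.arctan2(*(p-A)[::-1])),2) for p in P])
    for q in((.4021,.0225),(.4028,.0236)): print("plate az",np.degrees(np.arctan2(q[1]-A[1],q[0]-A[0])))
E
python3 m.py; python3 -c "
import cv2
im=cv2.imread('pics/scene12.png')[180:260,250:380]; cv2.imwrite('pics/z12.png',cv2.resize(im,None,fx=6,fy=6,interpolation=2))
im=cv2.imread('pics/scene0.png')[180:260,280:410]; cv2.imwrite('pics/z0.png',cv2.resize(im,None,fx=6,fy=6,interpolation=2))"
```

```text
scene0 [282.6 322.3] [278 318  10   9  42] [0.6162 0.1062 0.03  ]
scene10 [311.2 302.2] [306 299  12   8  44] [0.5684 0.1106 0.03  ]Traceback (most recent call last):
  File "m.py", line 13, in <module>
    im=cv2.imread(f"pics/{n}.png"); c,st=ptr(im,near,9); p=onplane(f,[c],.03)[0]; print(n,c.round(1),st,p.round(4)); P.append(p[:2])
                                         ~~~^^^^^^^^^^^
  File "m.py", line 9, in ptr
    i=min(range(1,n),key=lambda i:np.hypot(*(c[i]-near))+ (100 if st[i,4]<8 else 0));
ValueError: min() iterable argument is empty
```

View pics/z12.png

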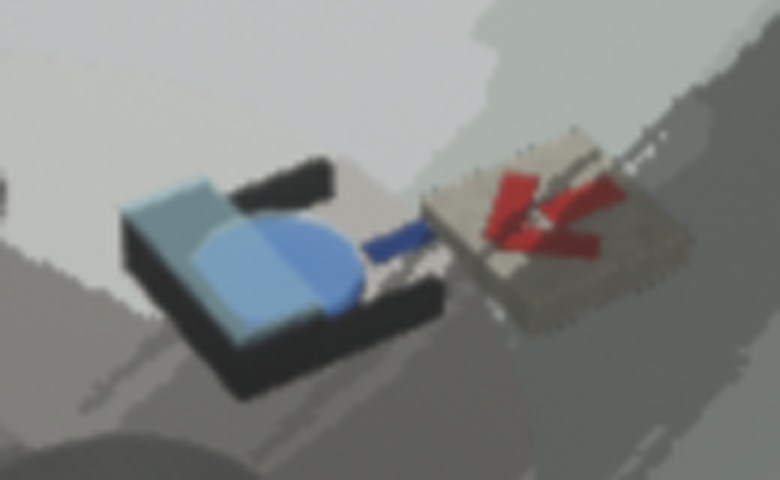

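View pics/z0.png

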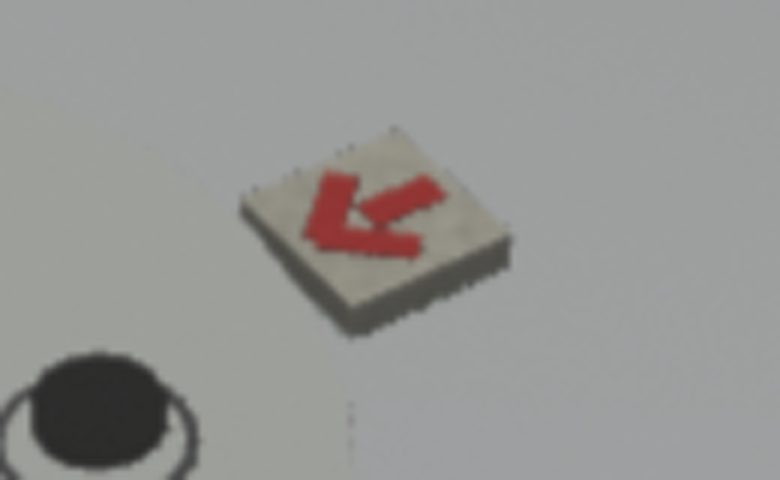

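```bash
cat > m2.py <<'E'
from h import *
f=grab_frame('scene')
az=lambda d:np.degrees(np.arctan2(d[1],d[0]))%360
c=lambda pts,x,y:(np.array(pts,float)+.5)/6-.5+[x,y]
Q=onplane(f,c([(243,203),(397,132),(511,240),(352,308)],280,180),.012)[:,:2]
print("plate sides",[np.hypot(*(Q[i]-Q[i-1])).round(4) for i in range(4)],"centre",Q.mean(0))
print("side az",az(Q[1]-Q[0]),az(Q[2]-Q[3]),"other",az(Q[0]-Q[3]),az(Q[1]-Q[2]))
W=onplane(f,c([(365,253),(430,230)],250,180),.03)[:,:2]; print("line ends",W, az(W[1]-W[0]))
for A in(np.array([.5833,-.025]),AX): print("A",A,"plate az",az(Q.mean(0)-A),"r",np.hypot(*(Q.mean(0)-A)),"ptr ends",[ (az(w-A).round(2),np.hypot(*(w-A)).round(4)) for w in W])
im=cv2.imread('pics/scene0.png'); 
hsv=cv2.cvtColor(im,cv2.COLOR_BGR2HSV); r=(hsv[...,1]>120)&((hsv[...,0]<8)|(hsv[...,0]>172)); r[:200]=0;r[240:]=0
v,u=np.nonzero(r); R=onplane(f,np.c_[u,v],.0125)[:,:2]; k=np.hypot(*(R-Q.mean(0)).T)<.04; print("arrow centroid",R[k].mean(0),k.sum())
E
python3 m2.py
```

```text
plate sides [np.float64(0.0479), np.float64(0.0494), np.float64(0.0507), np.float64(0.0482)] centre [0.39824484 0.01929153]
side az 167.13893411848412 163.88728142914962 other 255.93746748366507 254.5239747778694
line ends [[0.45507234 0.00571767]
 [0.43811809 0.0118396 ]] 160.14610428993103
A [ 0.5833 -0.025 ] plate az 166.5399024165461 r 0.19028176804625782 ptr ends [(np.float64(166.53), np.float64(0.1319)), (np.float64(165.76), np.float64(0.1498))]
A [ 0.5835 -0.0267] plate az 166.05760067070287 r 0.19087874296244914 ptr ends [(np.float64(165.83), np.float64(0.1325)), (np.float64(165.15), np.float64(0.1504))]
arrow centroid [0.39937181 0.01751679] 162
```

```bash
cat > m3.py <<'E'
from h import *
f=grab_frame('scene')
A=np.array([.5833,-.025]); S=1500; N=660
g=(np.arange(N)-N/2)/S
X,Y=np.meshgrid(A[0]+g,A[1]+g)   # col=x,row=y
def rect(im,z=.03):
    u=proj(f,np.c_[X.ravel(),Y.ravel(),np.full(X.size,z)]).astype(np.float32).reshape(N,N,2)
    return cv2.remap(im,u[...,0],u[...,1],cv2.INTER_CUBIC)
a=rect(cv2.imread('pics/scene0.png')); 
im=f['pixels'][:,:,::-1].copy(); cv2.imwrite('pics/scene13.png',im); b=rect(im)
cv2.imwrite('pics/ra.png',a[::-1][:,:]) ; cv2.imwrite('pics/rb.png',b[::-1])
E
python3 m3.py; python3 -c "
import cv2,numpy as np
a=cv2.imread('pics/ra.png');b=cv2.imread('pics/rb.png')
cv2.imwrite('pics/rab.png',cv2.resize(np.hstack([a,b]),(800,400)))"
```

```text
(no output)
```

View pics/ra.png

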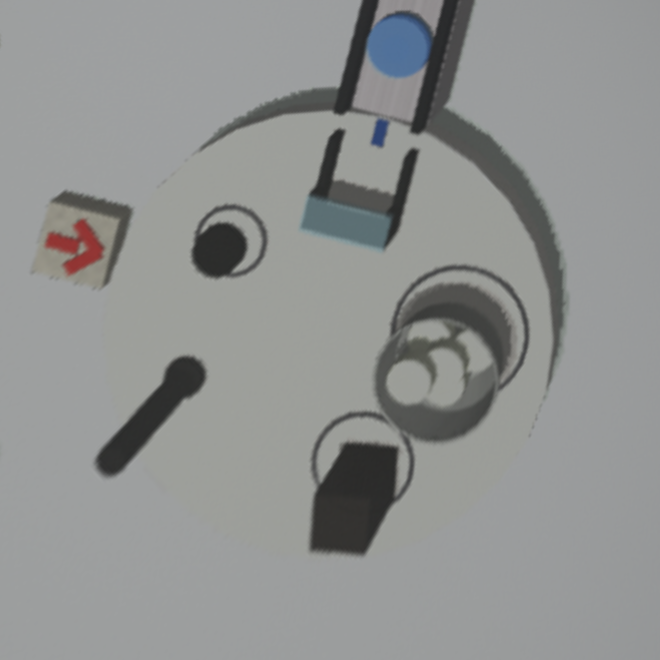

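View pics/rb.png

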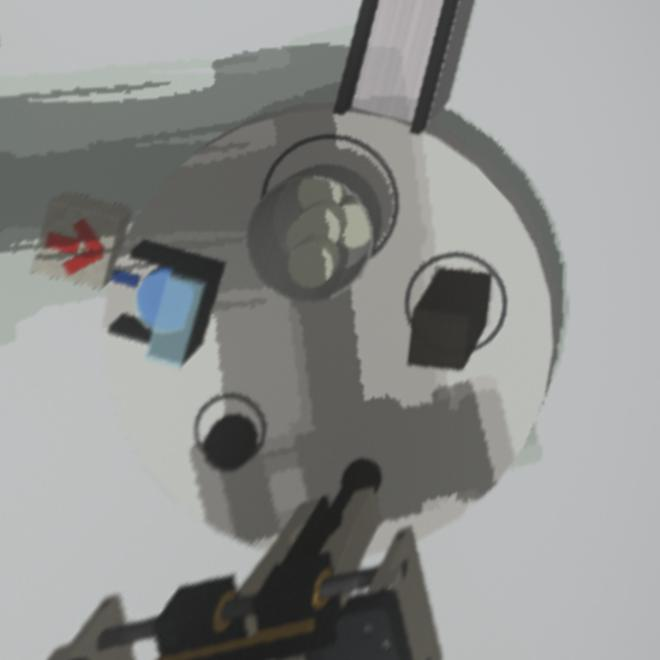

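```bash
cat > m4.py <<'E'
import cv2,numpy as np
from scipy.optimize import minimize,least_squares
S=1500;N=660
def fit(img,c0,R):
    g=cv2.GaussianBlur(cv2.cvtColor(img,cv2.COLOR_BGR2GRAY),(0,0),1).astype(np.float32)
    bh=cv2.morphologyEx(g,cv2.MORPH_BLACKHAT,np.ones((13,13))); bh=np.minimum(bh,25)
    t=np.linspace(0,2*np.pi,360)
    best=None
    for r in np.arange(R-3,R+1.1,.5):
      for dx in np.arange(-8,8.1,.5):
        for dy in np.arange(-8,8.1,.5):
            s=cv2.remap(bh,(c0[0]+dx+r*np.cos(t)).astype(np.float32)[None],(c0[1]+dy+r*np.sin(t)).astype(np.float32)[None],1).mean()
            if best is None or s>best[0]: best=(s,c0[0]+dx,c0[1]+dy,r)
    return best
def run(B,cb):
    a=cv2.imread('pics/ra.png');b=cv2.imread(B)
    PA=[];PB=[]
    for ca,c,R in(((231,240),cb[0],36),((363,461),cb[1],51),((461,332),cb[2],69)):
        x=fit(a,ca,R);y=fit(b,c,R);print(np.round(x,1),np.round(y,1));PA.append([x[1]-330,329-x[2]]);PB.append([y[1]-330,329-y[2]])
    PA=np.array(PA)/S;PB=np.array(PB)/S
    def res(p):
        th,x,y=p;c,s=np.cos(th),np.sin(th);return ((PA-[x,y])@np.array([[c,s],[-s,c]])+[x,y]-PB).ravel()
    o=least_squares(res,[1.54,0,0]);print("rot",np.degrees(o.x[0]),"axis",o.x[1:]+[.5833,-.025],"res mm",(o.fun*1000).round(1))
if __name__=="__main__":
    run('pics/rb.png',((231,430),(456,302),(331,202)))
E
python3 m4.py
python3 - <<'E'
import cv2,numpy as np
a=cv2.imread('pics/ra.png');b=cv2.imread('pics/rb.png')
for n,i,(x0,y0,x1,y1) in(('a',a,(360,100,400,160)),('b',b,(95,255,150,300))):
    h=cv2.cvtColor(i,cv2.COLOR_BGR2HSV);m=(h[...,1]>140)&(h[...,0]>110)&(h[...,0]<130);q=np.zeros_like(m);q[y0:y1,x0:x1]=1;m&=q
    v,u=np.nonzero(m);P=np.c_[u-330,329-v]/1.5;c=P.mean(0);w,e=np.linalg.eigh(np.cov((P-c).T));t=(P-c)@e[:,1]
    print(n,len(u),'centroid mm',c,'az',np.degrees(np.arctan2(c[1],c[0])),'dir',np.degrees(np.arctan2(e[1,1],e[0,1])),'r',np.hypot(*P.T).min(),np.hypot(*P.T).max())
E
```

```text
[ 18.2 231.  241.   35.5] [ 18.1 229.5 427.5  34.5]
[ 16.1 360.5 462.5  49.5] [ 19.4 455.5 301.5  49.5]
[ 18.4 461.  332.   67. ] [ 17.3 330.  201.5  66.5]
rot 88.38340562920074 axis [ 0.58102165 -0.02839703] res mm [ 0.9  0.3  0.3 -1.5 -1.1  1.2]
a 146 centroid mm [ 32.84474886 131.13242009] az 75.93840961123733 dir 76.78474453533903 r 128.22549581802278 142.61681371968578
b 100 centroid mm [-136.11333333   34.18      ] az 165.90368493779687 dir 165.47325394678165 r 133.5598076601723 147.62414737734775
```

Request:
step_arm(deltas=[[0, 0, -0.03, -0.2, 1], [0, 0, -0.07, -0.4, 1], [0, 0, -0.12, -0.7, 1], [0, 0, -0.17, -1, 1], [0, 0, -0.21, -1.3, 1], [0, 0, -0.24, -1.4, 1], [0, 0, -0.24, -1.4, 1], [0, 0, -0.24, -1.4, 1], [0, 0, -0.24, -1.4, 1], [0, 0, -0.24, -1.4, 1]])

```text
t: 24.33
eef_pos: [0.6088, -0.1209, 0.0684]
ee_rot: [-1.234, 1.57, 2.159]
force: [-3.0, 3.4, 5.4]
width: 0.0172
```

```bash
python3 m3.py; python3 - <<'E'
import sys; sys.path.insert(0,'.')
from m4 import *
run('pics/rb.png',((229,430),(457,299),(328,201)))
from h import *
f=grab_frame('scene')
S2=3000
def rectplate(fr,im,c,z=.012,n=240):
    g=(np.arange(n)-n/2)/S2; X,Y=np.meshgrid(c[0]+g,c[1]+g)
    u=proj(fr,np.c_[X.ravel(),Y.ravel(),np.full(X.size,z)]).astype(np.float32).reshape(n,n,2)
    return cv2.remap(im,u[...,0],u[...,1],cv2.INTER_CUBIC)[::-1]
t=grab_frame('top')
A=rectplate(f,cv2.imread('pics/scene0.png'),(.40,.02)); B=rectplate(t,cv2.imread('pics/top0.png'),(.40,.02))
cv2.imwrite('pics/plates.png',cv2.resize(np.hstack([A,B]),None,fx=1.6,fy=1.6))
b=cv2.imread('pics/rb.png')
h=cv2.cvtColor(b,cv2.COLOR_BGR2HSV);m=(h[...,1]>140)&(h[...,0]>110)&(h[...,0]<130);q=np.zeros_like(m);q[250:300,95:150]=1;m&=q
v,u=np.nonzero(m);P=np.c_[u-330,329-v]/1500+[.5833,-.025];c=P.mean(0);print('ptr',c,len(u),[np.degrees(np.arctan2(*(c-x)[::-1])) for x in(np.array([.581,-.0284]),np.array([.582,-.0275]))])
go((.5,0),.065,193); d=get_state()['eef_pos'][:2]-AX; print(np.hypot(*d),np.degrees(np.arctan2(d[1],d[0]))%360)
E
```

```text
[ 18.2 231.  241.   35.5] [ 17.7 232.  429.5  34. ]
[ 16.1 360.5 462.5  49.5] [ 19.3 454.5 298.5  49.5]
[ 18.4 461.  332.   67. ] [ 16.8 326.  202.5  66.5]
rot 89.860335828584 axis [ 0.5810493 -0.0285664] res mm [ 0.7 -0.2  0.2 -1.5 -0.9  1.7]
ptr [0.445333   0.00622772] 101 [np.float64(165.68150633495023), np.float64(166.13711607136688)]
delta cm [  0.35 -14.43   7.53] jaw -165.58 roll 1.42 q [ 0.12  0.43 -0.32 -0.   -0.82  0.13] t 24.48 w 0.0169 pos [ 0.6088 -0.121   0.0684] F [-3.4  3.9  7.2]
0.09762364590428972 285.04560786544823
```

View pics/plates.png

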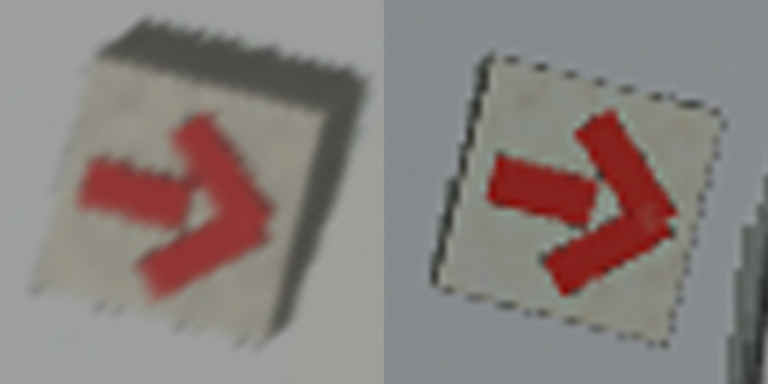

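View pics/rb.png

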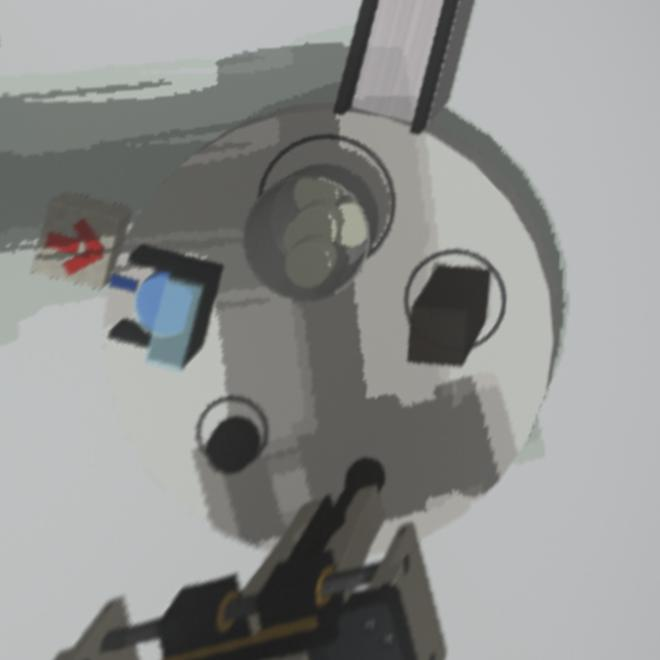

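Request:
step_arm(deltas=[[0, 0, -0.02, -0.1, 1], [0, 0, -0.03, -0.2, 1], [0, 0, -0.04, -0.3, 1], [0, 0, -0.04, -0.3, 1], [0, 0, -0.04, -0.3, 1], [0, 0, -0.04, -0.3, 1], [0, 0, -0.04, -0.3, 1], [0, 0, -0.04, -0.3, 1], [0, 0, -0.04, -0.3, 1], [0, 0, -0.04, -0.3, 1]])

```text
t: 25.32
eef_pos: [0.6092, -0.1209, 0.0684]
ee_rot: [-1.257, 1.57, 2.142]
force: [-2.6, 4.2, 6.8]
width: 0.0173
```

```bash
python3 m3.py; python3 - <<'E'
import sys; sys.path.insert(0,'.')
from m4 import *
run('pics/rb.png',((232,430),(455,298),(326,201)))
from h import *
f=grab_frame('scene')
def q(im,x0,y0,x1,y1):
    m=(im.max(2)<60); k=np.zeros_like(m);k[y0:y1,x0:x1]=1
    n,l,st,c=cv2.connectedComponentsWithStats((m&k).astype(np.uint8));i=1+st[1:,4].argmax()
    v,u=np.nonzero(l==i); return onplane(f,[[u.mean(),v.mean()]],.034)[0],st[i]
print("queen before",q(cv2.imread('pics/scene0.png'),280,235,312,262))
print("queen now",q(f['pixels'],215,198,250,224))
a=cv2.imread('pics/ra.png');b=cv2.imread('pics/rb.png')
w=lambda s:(np.array([s[1]-330,329-s[2]])/1500+[.5833,-.025]).round(4)
for n,ca,cb,R in(('queen',(231,240),(232,430),36),('cube',(363,461),(455,298),51),('bowl',(461,332),(326,201),69)): print(n,'ring',w(fit(a,ca,R)),w(fit(b,cb,R)))
C=cloud(f)
for th in('cube_center','bowl_center','queen_center'):
    for d in masks_of(th,'scene')[:2]:
        P=C[d['mask']]; z=P[:,2]; k=z>np.percentile(z,98)-.006; R=P[k]
        print(th,round(d['conf'],2),'top centre',((R.min(0)+R.max(0))/2).round(4),R.mean(0).round(4),'zmax',np.percentile(z,98).round(4))
for i in range(2):
    s=get_state(); print(s['eef_pos'].round(4),s['force'].round(1),abs(s['qd']).max().round(4),s['t'],s['width']); grab_frame('scene')
E
python3 -c "
import cv2
im=cv2.imread('pics/scene13.png')[170:330,110:390]; cv2.imwrite('pics/z14.png',cv2.resize(im,(784,448),interpolation=2))"
```

```text
[ 18.2 231.  241.   35.5] [ 18.2 232.  430.   34.5]
[ 16.1 360.5 462.5  49.5] [ 19.2 454.5 298.   49.5]
[ 18.4 461.  332.   67. ] [ 16.8 325.5 202.5  66.5]
rot 90.04605477939764 axis [ 0.5810316 -0.0286075] res mm [ 0.8 -0.1  0.1 -1.6 -0.9  1.7]
queen before (array([0.51246522, 0.03116474, 0.034     ]), array([285, 240,  23,  18, 317], dtype=int32))
queen now (array([ 0.52253643, -0.09846016,  0.034     ]), array([218, 203,  21,  17, 277], dtype=int32))
queen ring [0.5173 0.0337] [ 0.518  -0.0923]
cube ring [ 0.6036 -0.114 ] [ 0.6663 -0.0043]
bowl ring [ 0.6706 -0.027 ] [0.5803 0.0593]
cube_center 0.88 top centre [0.7918 0.2136 0.3325] [0.6748 0.0063 0.07  ] zmax 0.0686
bowl_center 0.86 top centre [0.7384 0.2313 0.3295] [0.59   0.0546 0.066 ] zmax 0.0625
bowl_center 0.66 top centre [0.7186 0.166  0.319 ] [ 0.5256 -0.093   0.0415] zmax 0.0416
queen_center 0.67 top centre [0.7186 0.166  0.319 ] [ 0.5255 -0.0929  0.0415] zmax 0.0416
queen_center 0.56 top centre [0.3189 0.1539 0.0091] [0.3205 0.1541 0.0097] zmax 0.0117
[ 0.6092 -0.1209  0.0684] [-3.  4.  6.] 0.002 25.5667 0.017366093163269414
[ 0.6092 -0.1209  0.0684] [-2.9  3.6  6.3] 0.0017 25.6167 0.01690036167135933
```

View pics/z14.png

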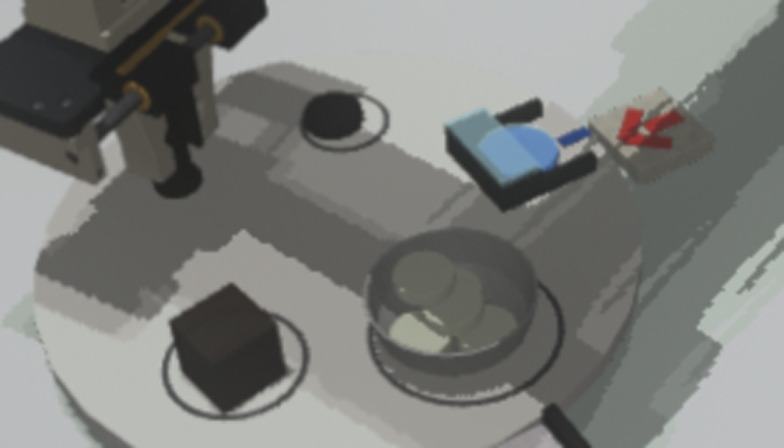

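```bash
python3 - <<'E'
from h import *
f=grab_frame('scene')
for th,h,r in(('cube_center',.048,(.6663,-.0043)),('bowl_center',.06,(.5803,.0593))):
    d=masks_of(th,'scene')[0]; v,u=np.nonzero(d['mask']); p=onplane(f,[[u.mean(),v.mean()]],h)[0]; print(th,d['extent'],((p[:2]-r)*1000).round(1))
# before
for th,uv,h,r in(('cube',(171.6,227.2),.048,(.6036,-.114)),('bowl',(176.6,276.9),.06,(.6706,-.027))):
    p=onplane(f,[uv],h)[0]; print(th,((p[:2]-r)*1000).round(1))
E
```

```text
cube_center [168.3, 269.8, 211.1, 316.8] [3.9 4.1]
bowl_center [240.0, 251.5, 302.0, 304.4] [10.6  2.5]
cube [ 6.2 -5. ]
bowl [0.4 0.4]
```

```bash
python3 - <<'E'
from h import *
f=grab_frame('scene'); t=grab_frame('top')
def rc(fr,im,c,z,n=130,S=2000):
    n=260; g=(np.arange(n)-n/2)/S; X,Y=np.meshgrid(c[0]+g,c[1]+g)
    u=proj(fr,np.c_[X.ravel(),Y.ravel(),np.full(X.size,z)]).astype(np.float32).reshape(n,n,2)
    o=cv2.remap(im,u[...,0],u[...,1],cv2.INTER_CUBIC)[::-1].copy()
    for r,col in((40,(0,255,0)),(46,(0,0,255))): cv2.circle(o,(130,130),int(r*2),col,1)
    return o
s0=cv2.imread('pics/scene0.png');t0=cv2.imread('pics/top0.png');s1=f['pixels'][:,:,::-1].copy()
row=lambda z:np.hstack([rc(f,s0,(.6706,-.027),z),rc(t,t0,(.674,-.028),z),rc(f,s1,(.5803,.0593),z)])
cv2.imwrite('pics/bowl.png',np.vstack([row(.06),row(.03)]))
E
```

```text
(no output)
```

View pics/bowl.png

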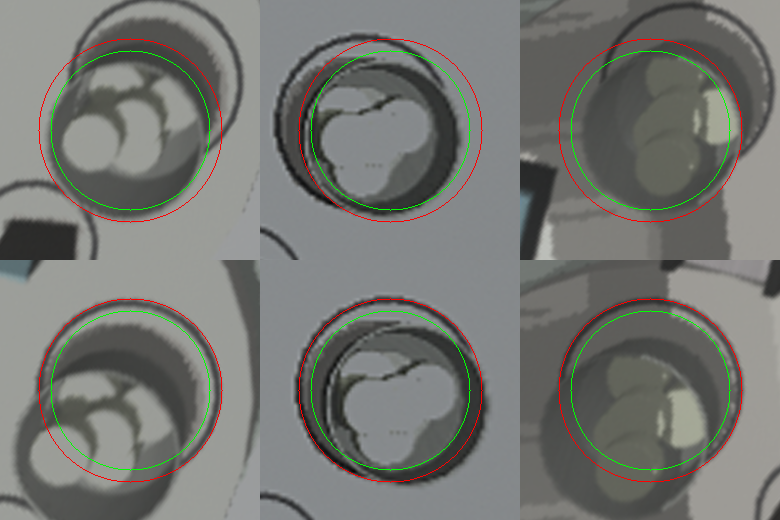

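```bash
python3 -c "
from h import *
s=get_state(); print(s['t'],s['width'],abs(s['qd']).max(),s['force']); print(job_done())"
```

```text
25.9167 0.016999587495883133 0.0019695023725486175 [-3.00060144  2.98307721  6.05052456]
the job is handed in; nothing more can be done
None
```

I slid the striker along the channel into the cradle. I then gripped the handle post, turned the turntable counter-clockwise, and handed the job in at 25.9 s while still holding the post.

- **Striker:** I pushed it with the closed fingers until it met about 6 N of steady resistance. Afterwards the picture showed it under the lip, with its outer edge at about 124 mm from the axis against 125.5 mm nominal. The later pictures still show it there.
- **Turn:** The grey rings show a turn of 90.0°, and the channel-to-plate angle measures 90.0 to 90.3°. On the last direct look, before a final nudge of about 0.2°, the blue line was at 165.7°. I measured the plate's direction at 165.7 to 166.2°.
- **Holding:** The grip is closed on the post at about 17 mm opening, and the joints are practically still.
- **Loose pieces:** The queen, cube and bowl are upright, and none has visibly left its ring. Against where they started on their rings, the readings agree to about 2 mm for the queen and the cube.

Three checks disagreed or were weak:
- **Blue line:** The angle worked out from the gripper's position read about 0.5 to 1° lower than the camera's.
- **Top camera:** The arm blocked its view at the end, so the final angle rests on the scene camera alone.
- **Bowl:** One rough reading suggested it had moved about 10 mm. A closer look at the rim showed at most about 3 mm, which is within the measuring error.

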